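Turn round the tea shelf: carrier to worktop rack in reverse order

TASK

The four containers in the dark wooden carrier stand in the order in which they were opened; move them into the empty grey rack in reverse order, so that the oldest come to hand first. The one nearest the carrier's loop handle goes into the bay farthest from the grey rack's loop handle, the next one beside it, and so on, until the one farthest from the carrier's handle stands in the bay next to the grey rack's handle. Stand each one upright and flat on the floor of a bay of its own, set it down gently rather than dropping it, never tip one over, and let go of everything.

Things in the scene. Friction and masses are not known exactly. Their poses are not given: they have to be found in the camera images.
- tin: square brushed-metal tea tin, 53 x 53 mm, 90 mm high; its x and y axes are square to its sides; mass about 0.16 kg; best gripped about 55 mm above its underside. Origin at the centre of its underside, z up. It starts on a cork mat in the carrier.
- jar: tall round amber-glass jar with a pale wooden lid, diameter 52 mm (lid 54 mm, from 96 mm up), 112 mm high; about 0.24 kg; best gripped about 75 mm above its underside. Origin at the centre of its underside, z up. It starts on a cork mat in the carrier.
- pot: short round white ceramic pot, diameter 62 mm, 64 mm high to its flat lid, which has a small knob (diameter 18 mm) up to 77 mm; about 0.22 kg; best gripped about 44 mm above its underside. Origin at the centre of its underside, z up. It starts on a cork mat in the carrier.
- mill: slim dark-wood pepper mill, round, diameter 46 mm up to 76 mm height, then a narrow metal collar and a round head, 100 mm high in all; about 0.18 kg; best gripped about 60 mm above its underside. Origin at the centre of its underside, z up. It starts on a cork mat in the carrier.
- mat_tin: fixed round cork mat in the carrier, diameter 74 mm, 4 mm thick, on which the tin stands at the start (so it tells where in the row the tin began); the four mats look alike. Origin at the centre of its underside, 12 mm above the carrier's origin.
- mat_jar: fixed round cork mat in the carrier, diameter 74 mm, 4 mm thick, on which the jar stands at the start (so it tells where in the row the jar began); the four mats look alike. Origin at the centre of its underside, 12 mm above the carrier's origin.
- mat_pot: fixed round cork mat in the carrier, diameter 74 mm, 4 mm thick, on which the pot stands at the start (so it tells where in the row the pot began); the four mats look alike. Origin at the centre of its underside, 12 mm above the carrier's origin.
- mat_mill: fixed round cork mat in the carrier, diameter 74 mm, 4 mm thick, on which the mill stands at the start (so it tells where in the row the mill began); the four mats look alike. Origin at the centre of its underside, 12 mm above the carrier's origin.
- carrier: dark wooden carrier, 344 x 90 mm, holding the containers in a row at the start; origin at the centre of its underside, on the worktop; y along the row. Mat centres at y = -123, -41, 41, 123 mm, x = 0; mat tops 16 mm above the origin. Upright loop handle (77 mm high, 74 mm wide) at the +y end (y = 168 mm), none at -y. Long sides have rails, tops 22 mm above the origin. Fixed.
- worktop_rack: grey rack, 344 x 90 mm, empty; origin at the centre of its underside, on the worktop; y along the row. Four bays centred at y = -123, -41, 41, 123 mm, x = 0, 78 mm (along y) x 80 mm, floor 12 mm above the origin, 4 mm walls between with tops at 22 mm. Upright loop handle (77 mm high, 74 mm wide) at the +y end (y = 168 mm), none at -y. Long sides have rails, tops 22 mm above the origin. Fixed.
Mind the look-alikes: they are no part of the job. What is shaped like the mill but red is not meant.

How it is judged:
By the outcome, as a careful person would: the job done as asked, in the order asked, and still so for the second after the job is handed in, with the robot touching nothing.
It also fails if it takes over 134 s, if anything falls off the work surface, if the arm or the gripper's body presses on something with over 40 N, if the wrist force passes 120 N, or if a joint passes its speed limit or range.

ROBOT

A 7-joint arm with a two-finger parallel gripper is mounted at the origin on the work surface. World frame = base frame: x ahead of the robot, y to its left, z up, the work surface at z = 0. Lengths are in m, angles in rad, forces in N, time in s.
With the tool pointing down it reaches from about 0.35 to 0.9 m from the base axis. Payload 8.1 kg.
Tool frame: the origin (TCP) lies between the finger pads; the fingertips stand 19 mm ahead of it and the grasp point (between the pads) is the TCP; y points along the fingers, x is the direction in which the jaws open and shut, and the axes are right-handed (so a half turn about y gives the same grasp; the last joint's range is limited). The gripper opens to 92 mm and grips with 3 to 60 N. Pads are 19 mm wide; open, the fingers measure 130 mm over their backs; the gripper's body (75 mm by 190 mm) begins 47 mm behind the grasp point.
Start: joints at [-1.409, 0.434, 0.025, 1.573, -0.012, 1.134, -0.075], TCP at [0.164, 0.603, 0.246] pointing down, gripper open.
Joint ranges: [-2.62, 2.62], [-0.44, 2.09], [-1.27, 1.32], [0.08, 2.57], [-1.32, 4.46], [0.12, 2], [-2.74, 2.74]. Speed limits (rad/s): [2.22, 2.22, 3.01, 3.01, 3.14, 3.14, 3.14].

INTERFACE

Orientations are given as a rotation vector (axis times angle).
In Python, from cell import arm gives the robot as it stands.
- The arm moves only by the tool move_arm, never from a script. Its argument "series" is a list of rows, each an object of numbers: "x", "y", "z": the shift along the tool's x, y, z in cm; "rx", "ry", "rz": the turn, a rotation vector about the tool's x, y, z in rad. In form: [{"x": .., "y": .., "z": .., "rx": .., "ry": .., "rz": ..}, ...]. A call has 1 to 12 rows; each row shifts and turns the pose as measured when the row begins, along the tool's axes as they then stand; what a row does not reach is not made up. A row lasts 1/8 s, in which the tool goes at most 62.5 mm and 10.7 degrees, less where a joint would pass 70% of its speed; a pose out of reach is approached as far as the arm can. A call is refused whole if a number of a shift passes 6.25 or a number of a turn 0.188, either way. A call with a gripper value outside its range is refused whole. "jaw" is the finger opening in cm, from 0 to 9.18, set as the call begins (left out, the last holds). The fingers move at their own pace and stop on an object; "newtons" is the grip in N (left out, the last holds). Time passes only in rows, so rows that do not move let the fingers close. It gives the time, the measured TCP pose, the force and the opening at its end, in the units of the state.
- arm.observe(): the state, without advancing time (a new reading comes with each control period).
- arm.get_image(name): name is "scene" or "top" or "wrist"; returns the picture (384x512x3 uint8, blue, green, red); there is no depth.
- arm.camera_params(name): a dict with "K" (3x3 intrinsics, pixels), "R" (3x3) and "t" (3): a world point X has camera coordinates R X + t; the wrist camera has in their place "tool_from_camera" (4x4, takes a point from camera to tool coordinates, whose origin is the TCP and whose axes are the tool frame's). Camera axes: x right, y down, z forward; pixel columns grow to the right and rows downward; lengths in m; the calibration is good to about 2 mm. A picture is of the moment at which its call begins: read the wrist's pose just before it. camera_params takes no time and is no camera call.
- arm.sign_off(): hands the job in, once; it reports no verdict.
The state is a dict: "clock": time; "joints": joint angles; "dq": joint speeds; "joint_efforts": joint torques, N m; "position": TCP position; "ee_rot": TCP orientation; "force": force on the tool from outside, world axes, zero at the start; "ft_torque": the same for the moment, N m; "width": opening from 0.0 (shut) to 1.0 (fully open).
Only numpy, scipy, OpenCV 4.12 (cv2) and the standard library are available. Lean on these libraries where they do the work, as an engineer would, in place of code of your own. Each camera call takes 0.05 s, during which the arm holds its last target.

## Working session

There is one attempt and no reset: what is moved stays moved. The work goes in short steps, Python scripts to look and compute and a tool call to move; the robot and the scene stay as the last step left them, time stands still between calls to the robot, and variables do not carry over. Pictures are saved under pics/ and viewed, and the job is handed in when it is done.

Besides the shell and the picture viewer there is one more tool, called after "Emit:" as name(argument=value, ...) on one line, values as JSON. move_arm: Moves the arm, as the interface text tells. Its arguments: {"type":"object","properties":{"series":{"type":"array","items":{"type":"object","properties":{"x":{"type":"number"},"y":{"type":"number"},"z":{"type":"number"},"rx":{"type":"number"},"ry":{"type":"number"},"rz":{"type":"number"}}}},"jaw":{"type":"number"},"newtons":{"type":"number"}},"required":["series"]}

```bash
ls; mkdir -p pics; python3 - <<'E'
from cell import arm
import cv2,json
s=arm.observe();print(s)
for n in("scene","top","wrist"):
    cv2.imwrite(f"pics/a_{n}.png",arm.get_image(n)); print(n,arm.camera_params(n))
E
```

```text
pics
{'clock': 0.0, 'joints': array([-1.408599  ,  0.43521065,  0.02495558,  1.57412785, -0.01162055,
        1.13397319, -0.07509172]), 'dq': array([-0.00218998,  0.00037801, -0.00026716, -0.00028904,  0.00038888,
        0.00076853,  0.00080708]), 'joint_efforts': array([-7.75013905e-05, -6.67828846e+01,  9.85133909e-01, -3.14489615e+01,
       -6.05033920e-02,  4.24109004e-02,  1.60634891e-04]), 'position': array([0.16348011, 0.60273156, 0.2449405 ]), 'ee_rot': array([-1.32399742, -1.0110859 ,  1.01304448]), 'force': array([-0.73375217, -0.07956847, -0.56916245]), 'ft_torque': array([-0.03676835,  0.00538992,  0.08651247]), 'width': 0.9991462187816094}
scene {'K': array([[377.23561167,   0.        , 255.85622197],
       [  0.        , 377.23561167, 195.1164658 ],
       [  0.        ,   0.        ,   1.        ]]), 'R': array([[-0.79376264,  0.60822279,  0.00243132],
       [ 0.48055709,  0.62959252, -0.6104737 ],
       [-0.37283476, -0.48340282, -0.7920328 ]]), 't': array([ 0.47440533, -0.2593582 ,  1.23239037])}
top {'K': array([[420.27799297,   0.        , 252.18748127],
       [  0.        , 420.27799297, 194.92172349],
       [  0.        ,   0.        ,   1.        ]]), 'R': array([[-0.00852579, -0.99958407,  0.02754979],
       [-0.98238186,  0.00322906, -0.18685676],
       [ 0.18669009, -0.02865752, -0.98200079]]), 't': array([-0.01900238,  0.58533335,  1.15629586])}
wrist {'K': array([[267.35892402,   0.        , 253.3349176 ],
       [  0.        , 267.35892402, 188.41332449],
       [  0.        ,   0.        ,   1.        ]]), 'tool_from_camera': array([[ 9.99998853e-01,  8.82059837e-04, -1.23086271e-03,
         1.56699042e-04],
       [ 1.41127344e-03, -2.48196982e-01,  9.68708556e-01,
        -1.38068394e-01],
       [ 5.48962501e-04, -9.68709182e-01, -2.48197942e-01,
         6.57770121e-02],
       [ 0.00000000e+00,  0.00000000e+00,  0.00000000e+00,
         1.00000000e+00]])}
```

View images.

View pics/a_scene.png

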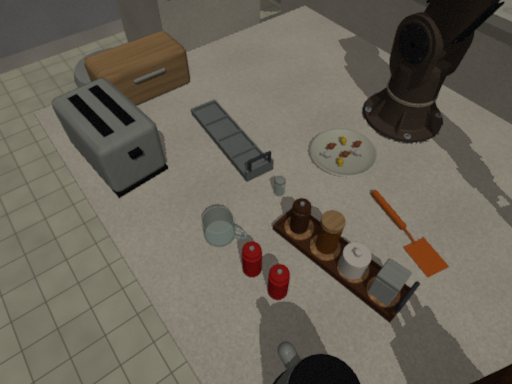

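View pics/a_top.png

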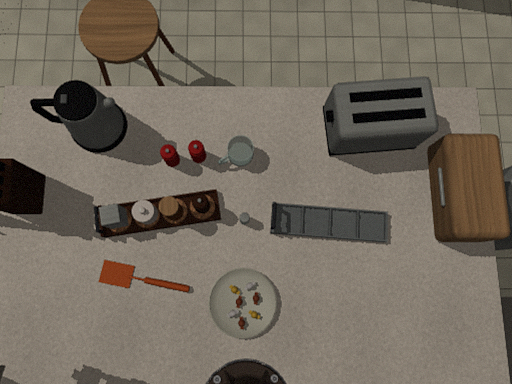

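View pics/a_wrist.png

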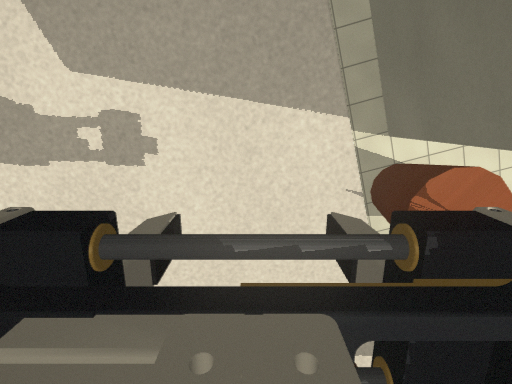

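```bash
python3 - <<'E'
import cv2
a=cv2.imread("pics/a_top.png"); c=a[60:330,120:500]; cv2.imwrite("pics/a_top2.png",cv2.resize(c,None,fx=2,fy=2,interpolation=cv2.INTER_CUBIC))
E
python3 - <<'E'
import cv2
a=cv2.imread("pics/a_top.png")
c=a[175:255,80:240]; cv2.imwrite("pics/z1.png",cv2.resize(c,None,fx=5,fy=5,interpolation=cv2.INTER_CUBIC))
c=a[185:257,255:405]; cv2.imwrite("pics/z2.png",cv2.resize(c,None,fx=5,fy=5,interpolation=cv2.INTER_CUBIC))
a=cv2.imread("pics/a_scene.png")
c=a[185:325,265:425]; cv2.imwrite("pics/z3.png",cv2.resize(c,None,fx=4,fy=4,interpolation=cv2.INTER_CUBIC))
c=a[90:190,180:290]; cv2.imwrite("pics/z4.png",cv2.resize(c,None,fx=5,fy=5,interpolation=cv2.INTER_CUBIC))
E
```

```text
(no output)
```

View pics/z1.png

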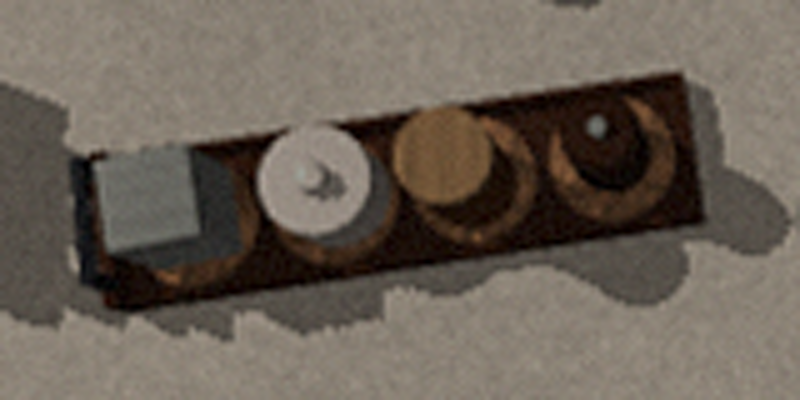

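View pics/z2.png

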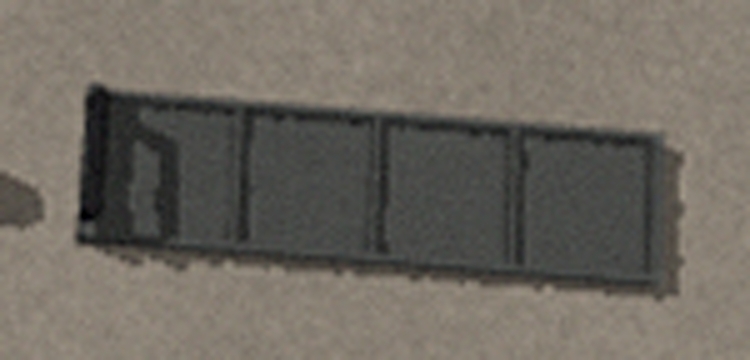

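View pics/z3.png

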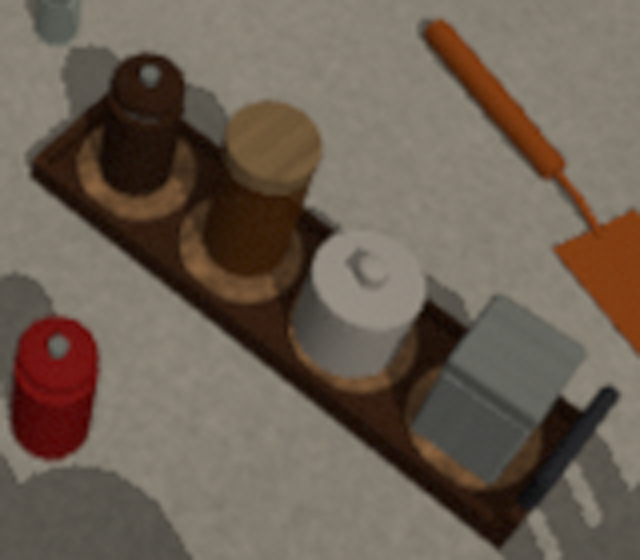

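View pics/z4.png

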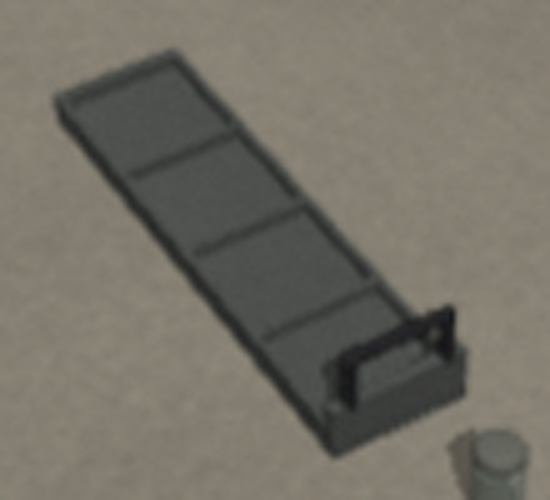

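```bash
cat > h.py <<'E'
import numpy as np, cv2
from scipy.optimize import least_squares
from scipy.spatial.transform import Rotation as Ro
from cell import arm
P={n:arm.camera_params(n) for n in("scene","top")}
def ray(n,uv,z):
    p=P[n];R=p["R"];t=p["t"];C=-R.T@t
    d=R.T@np.linalg.inv(p["K"])@np.array([uv[0],uv[1],1.]);return C+d*(z-C[2])/d[2]
def proj(n,X):
    p=P[n];c=p["R"]@X+p["t"];q=p["K"]@c;return q[:2]/q[2]
def trk(pose,l):
    x,y,a=pose;c,s=np.cos(a),np.sin(a);return np.array([x+c*l[0]-s*l[1],y+s*l[0]+c*l[1],l[2]])
def fit(obs,x0):
    f=lambda p:np.concatenate([proj(n,trk(p,l))-uv for n,l,uv in obs])
    r=least_squares(f,x0,loss='soft_l1');return r.x,f(r.x).reshape(-1,2)
E
python3 - <<'E'
from h import *
z1=lambda u,v:np.array([80+(u-2)/5,175+(v-2)/5]);z2=lambda u,v:np.array([255+(u-2)/5,185+(v-2)/5])
z3=lambda u,v:np.array([265+(u-1.5)/4,185+(v-1.5)/4]);z4=lambda u,v:np.array([180+(u-2)/5,90+(v-2)/5])
t='top';s='scene';Z=.022
rack=[(t,(0,.082,Z),z2(242,175)),(t,(0,0,Z),z2(380,186)),(t,(0,-.082,Z),z2(518,199)),(t,(.045,-.172,Z),z2(664,133)),(t,(-.045,-.172,Z),z2(657,281)),(t,(-.045,.172,Z),z2(80,240)),
(s,(.045,-.172,Z),z4(58,96)),(s,(-.045,-.172,Z),z4(177,52)),(s,(0,-.082,Z),z4(186,154)),(s,(0,0,Z),z4(250,230)),(s,(0,.082,Z),z4(320,312)),(s,(.045,.172,0),z4(337,457)),(s,(-.045,.172,0),z4(464,395))]
car=[(t,(.045,-.172,Z),z1(683,72)),(t,(-.045,-.172,Z),z1(705,220)),(t,(-.045,.172,Z),z1(108,308)),(s,(.045,-.172,Z),z3(35,165)),(s,(-.045,-.172,Z),z3(100,100)),(s,(.045,.172,Z),z3(500,540)),
(t,(0,-.123,.016),z1(613,160)),(s,(0,-.123,.016),z3(136,172)),(s,(0,-.041,.016),z3(241,250))]
for nm,o in(("rack",rack),("car",car)):
    p,r=fit(o,np.array([.55,-.2 if nm=="rack" else .25,0.]));print(nm,p.round(4));print(r.round(1).tolist())
    for y in(.123,.041,-.041,-.123):print(y,trk(p,(0,y,0)).round(4))
    print("handle",trk(p,(0,.168,.077)))
for nm,z,a,b in(("tin",.106,z1(148,199),z3(514,358)),("pot",.080,z1(314,181),z3(368,280)),("jar",.128,z1(442,156),z3(274,143)),("mill",.116,z1(597,126),z3(150,73))):
    print(nm,ray(t,a,z)[:2].round(4),ray(s,b,z)[:2].round(4))
c=[ray(t,z1(*q),.106)[:2] for q in((93,160),(190,148),(200,237),(108,250))]
print("tin edges",[(np.linalg.norm(c[i]-c[i-1]).round(4),np.degrees(np.arctan2(*(c[i]-c[i-1])[::-1])).round(1)) for i in range(4)])
print("redmills",ray(t,(172,148),.1),ray(t,(197,145),.1))
s=arm.observe();print(Ro.from_rotvec(s["ee_rot"]).as_matrix().round(3))
E
```

```text
rack [ 0.5096 -0.249  -0.0817]
[[-1.7, 0.3], [-1.6, 0.2], [-1.5, -0.3], [-0.2, 0.2], [0.9, 0.9], [-0.8, 0.2], [-1.1, -0.4], [-0.5, -1.2], [-1.0, -1.3], [-0.6, -1.3], [-0.4, -1.3], [-0.5, 0.8], [0.5, 0.3]]
0.123 [ 0.5197 -0.1264  0.    ]
0.041 [ 0.513  -0.2082  0.    ]
-0.041 [ 0.5063 -0.2899  0.    ]
-0.123 [ 0.4996 -0.3716  0.    ]
handle [ 0.52336146 -0.08158601  0.077     ]
car [0.5421 0.2484 0.1449]
[[-0.5, -0.5], [-0.7, -0.4], [0.3, -0.3], [-1.3, -1.1], [5.8, -5.6], [1.6, 0.3], [-0.8, -0.6], [-0.2, -0.9], [-0.6, -0.4]]
0.123 [0.5243 0.3701 0.    ]
0.041 [0.5362 0.2889 0.    ]
-0.041 [0.548  0.2078 0.    ]
-0.123 [0.5599 0.1267 0.    ]
handle [0.51782908 0.41460873 0.077     ]
tin [0.5231 0.3672] [0.5269 0.3698]
pot [0.5366 0.2843] [0.5383 0.2866]
jar [0.5425 0.2055] [0.5444 0.2085]
mill [0.5607 0.1242] [0.5597 0.1257]
tin edges [(np.float64(0.0504), np.float64(12.5)), (np.float64(0.0523), np.float64(-83.0)), (np.float64(0.0494), np.float64(-170.9)), (np.float64(0.0493), np.float64(97.9))]
redmills [0.71217529 0.20389895 0.1       ] [0.72099886 0.13377328 0.1       ]
[[ 0.262 -0.    -0.965]
 [ 0.965 -0.001  0.262]
 [-0.001 -1.    -0.   ]]
```

```bash
cat >> h.py <<'E'
def plan(target,yaw,n,maxrot=.185):
    """n rows from present pose to TCP target, tool-x yaw (tool down)"""
    s=arm.observe();R=Ro.from_rotvec(s["ee_rot"]).as_matrix();p=s["position"].copy()
    x=np.array([np.cos(yaw),np.sin(yaw),0]);y=np.array([0,0,-1.]);Rt=np.c_[x,y,np.cross(x,y)]
    print("pos",p.round(4),"yaw",round(float(np.arctan2(R[1,0],R[0,0])),4),"clock",round(s["clock"],2),"w",round(s["width"],3),"F",s["force"].round(1))
    out=[]
    for k in range(n):
        m=n-k
        d=R.T@(np.array(target)-p)/m*100; rv=Ro.from_matrix(R.T@Rt).as_rotvec()/m
        d=d.round(2);rv=rv.round(3); out.append({a:float(v) for a,v in zip(("x","y","z","rx","ry","rz"),[*d,*rv]) if abs(v)>1e-9})
        p=p+R@d/100;R=R@Ro.from_rotvec(rv).as_matrix()
    for r in out: print(str(r).replace("'",'"')+",")
def snap(n,f):
    s=arm.observe();im=arm.get_image(n);cv2.imwrite(f"pics/{f}.png",im)
    return s,im
def wT(s):
    T=np.eye(4);T[:3,:3]=Ro.from_rotvec(s["ee_rot"]).as_matrix();T[:3,3]=s["position"]
    return T@arm.camera_params("wrist")["tool_from_camera"]
def wray(T,uv,z):
    K=arm.camera_params("wrist")["K"];d=T[:3,:3]@np.linalg.inv(K)@np.array([uv[0],uv[1],1.]);C=T[:3,3]
    return C+d*(z-C[2])/d[2]
def wproj(T,X):
    K=arm.camera_params("wrist")["K"];c=np.linalg.inv(T)@np.append(X,1);q=K@c[:3];return q[:2]/q[2]
E
python3 - <<'E'
from h import *
print("kettle lid",ray('top',(75,95),.2),"base",ray('top',(98,125),.05),"block",ray('top',(10,185),.2), ray('top',(25,185),.0),ray('top',(45,190),.15))
plan((.525,.3685,.26),.15,10)
E
```

```text
kettle lid [0.82578955 0.44397186 0.2       ] base [0.79839409 0.43208513 0.05      ] block [0.58500906 0.58813316 0.2       ] [0.62813551 0.6542227  0.        ] [0.58216637 0.52397316 0.15      ]
pos [0.1635 0.6029 0.2451] yaw 1.3059 clock 0.15 w 1.0 F [ 1.2  0.1 -0.3]
{"x": -1.32, "y": -0.15, "z": -4.1, "ry": 0.116},
{"x": -0.83, "y": -0.15, "z": -4.23, "ry": 0.116},
{"x": -0.34, "y": -0.15, "z": -4.29, "ry": 0.115},
{"x": 0.16, "y": -0.15, "z": -4.31, "ry": 0.116},
{"x": 0.66, "y": -0.14, "z": -4.26, "ry": 0.115},
{"x": 1.14, "y": -0.15, "z": -4.15, "ry": 0.116},
{"x": 1.61, "y": -0.14, "z": -4.0, "ry": 0.115},
{"x": 2.06, "y": -0.15, "z": -3.78, "ry": 0.116},
{"x": 2.48, "y": -0.14, "z": -3.52, "rx": 0.001, "ry": 0.115},
{"x": 2.87, "y": -0.15, "z": -3.21, "ry": 0.116, "rz": -0.001},
```

Emit:
move_arm(series=[{"x": -1.3,"y": -0.15,"z": -4.1,"ry": 0.116},{"x": -0.8,"y": -0.15,"z": -4.2,"ry": 0.116},{"x": -0.3,"y": -0.15,"z": -4.3,"ry": 0.116},{"x": 0.2,"y": -0.15,"z": -4.3,"ry": 0.116},{"x": 0.7,"y": -0.15,"z": -4.3,"ry": 0.116},{"x": 1.1,"y": -0.15,"z": -4.1,"ry": 0.116},{"x": 1.6,"y": -0.15,"z": -4.0,"ry": 0.116},{"x": 2.1,"y": -0.15,"z": -3.8,"ry": 0.116},{"x": 2.5,"y": -0.15,"z": -3.5,"ry": 0.116},{"x": 2.9,"y": -0.15,"z": -3.2,"ry": 0.116},{}], jaw=9.18)

```text
invalid input
```

```bash
python3 - <<'E'
from h import *
print(arm.observe()["joints"].round(2))
plan((.525,.3685,.22),.15,3)
s,im=snap("wrist","w1")
T=wT(s);im=im.copy()
for X in((.525,.3685,.106),(.5375,.2855,.08),(.5435,.207,.128),(.56,.125,.116)):
    q=wproj(T,X);print(q.round(1));cv2.drawMarker(im,tuple(int(round(v)) for v in q),(0,0,255),0,10)
cv2.imwrite("pics/w1m.png",im)
E
```

```text
[-1.41  0.44  0.02  1.57 -0.01  1.13 -0.08]
pos [0.1635 0.6029 0.2451] yaw 1.3059 clock 0.15 w 1.0 F [ 1.2  0.1 -0.3]
{"x": -4.38, "y": 0.84, "z": -13.67, "ry": 0.385},
{"x": 1.07, "y": 0.85, "z": -14.32, "ry": 0.385},
{"x": 6.37, "y": 0.84, "z": -12.87, "rx": 0.001, "ry": 0.386, "rz": -0.001},
[162.5 459.3]
[121.  454.2]
[ 55.1 508.2]
[ 15.7 513.4]
```

View pics/w1m.png

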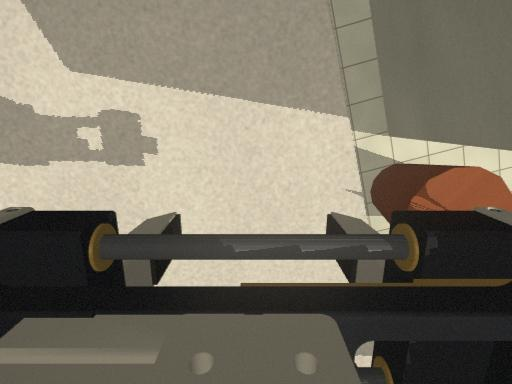

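Emit:
move_arm(series=[{"x": -1.3,"y": -0.15,"z": -4.1,"ry": 0.116},{"x": -0.8,"y": -0.15,"z": -4.2,"ry": 0.116},{"x": -0.3,"y": -0.15,"z": -4.3,"ry": 0.116},{"x": 0.2,"y": -0.15,"z": -4.3,"ry": 0.116},{"x": 0.7,"y": -0.15,"z": -4.3,"ry": 0.116},{"x": 1.1,"y": -0.15,"z": -4.1,"ry": 0.116},{"x": 1.6,"y": -0.15,"z": -4.0,"ry": 0.116},{"x": 2.1,"y": -0.15,"z": -3.8,"ry": 0.116},{"x": 2.5,"y": -0.15,"z": -3.5,"ry": 0.116},{"x": 2.9,"y": -0.15,"z": -3.2,"ry": 0.116}])

```text
invalid input
```

Emit:
move_arm(series=[{"x": -1.3,"y": -0.15,"z": -4.1,"rx": 0,"ry": 0.116,"rz": 0}])

```text
clock: 0.32
position: [0.1963, 0.581, 0.2462]
ee_rot: [-1.363, -0.925, 0.929]
force: [0.5, -0.3, -0.2]
width: 1.0
```

Emit:
move_arm(series=[{"x": -0.8,"y": -0.15,"z": -4.2,"rx": 0,"ry": 0.116,"rz": 0},{"x": -0.3,"y": -0.15,"z": -4.3,"rx": 0,"ry": 0.116,"rz": 0},{"x": 0.2,"y": -0.15,"z": -4.3,"rx": 0,"ry": 0.116,"rz": 0},{"x": 0.7,"y": -0.15,"z": -4.3,"rx": 0,"ry": 0.116,"rz": 0},{"x": 1.1,"y": -0.15,"z": -4.1,"rx": 0,"ry": 0.116,"rz": 0},{"x": 1.6,"y": -0.15,"z": -4.0,"rx": 0,"ry": 0.116,"rz": 0},{"x": 2.1,"y": -0.15,"z": -3.8,"rx": 0,"ry": 0.116,"rz": 0},{"x": 2.5,"y": -0.15,"z": -3.5,"rx": 0,"ry": 0.116,"rz": 0},{"x": 2.9,"y": -0.15,"z": -3.2,"rx": 0,"ry": 0.116,"rz": 0},{"x": 0,"y": 0,"z": 0,"rx": 0,"ry": 0,"rz": 0}])

```text
clock: 1.58
position: [0.5316, 0.3567, 0.2583]
ee_rot: [-1.573, -0.085, 0.089]
force: [-0.7, -1.0, 0.6]
width: 1.0
```

```bash
sed -i 's/ if abs(v)>1e-9}/}/' h.py; python3 - <<'E'
from h import *
print(arm.observe()["joints"].round(2))
plan((.525,.3685,.22),.15,3)
s,im=snap("wrist","w1")
T=wT(s);im=im.copy()
for X in((.525,.3685,.106),(.5375,.2855,.08),(.5435,.207,.128),(.56,.125,.116)):
    q=wproj(T,X);print(q.round(1));cv2.drawMarker(im,tuple(int(round(v)) for v in q),(0,0,255),0,10)
cv2.imwrite("pics/w1m.png",im)
E
```

```text
[-0.94  0.47  0.4   1.54 -0.19  1.18 -0.39]
pos [0.5316 0.3567 0.2583] yaw 0.1105 clock 1.57 w 1.0 F [-0.7 -1.   0.6]
{"x": -0.17, "y": 1.27, "z": 0.42, "rx": 0.001, "ry": -0.013, "rz": -0.001},
{"x": -0.17, "y": 1.28, "z": 0.42, "rx": 0.001, "ry": -0.013, "rz": -0.001},
{"x": -0.16, "y": 1.28, "z": 0.42, "rx": 0.001, "ry": -0.013, "rz": -0.0},
[248.4 169.6]
[251.7 230.7]
[249.1 309.3]
[255.2 357.8]
```

View pics/w1m.png

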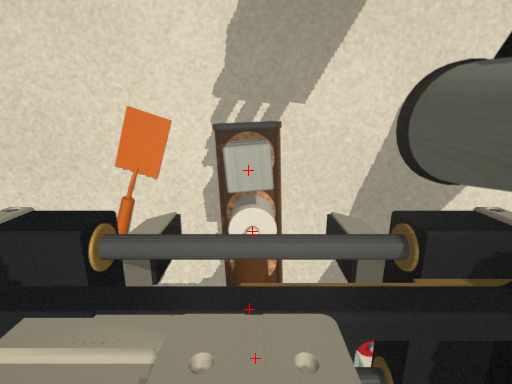

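```bash
python3 - <<'E'
from h import *
plan((.525,.3695,.14),.17,4)
E
```

```text
pos [0.5297 0.3587 0.258 ] yaw 0.1147 clock 1.62 w 1.002 F [-0.3  0.1  0.7]
{"x": -0.07, "y": 2.95, "z": 0.29, "rx": 0.001, "ry": -0.014, "rz": -0.001},
{"x": -0.07, "y": 2.95, "z": 0.28, "rx": 0.0, "ry": -0.014, "rz": -0.001},
{"x": -0.07, "y": 2.95, "z": 0.29, "rx": 0.001, "ry": -0.014, "rz": -0.001},
{"x": -0.08, "y": 2.95, "z": 0.29, "rx": 0.0, "ry": -0.013, "rz": -0.001},
```

Emit:
move_arm(series=[{"x": -0.08,"y": 2.95,"z": 0.3,"rx": 0,"ry": -0.014,"rz": 0},{"x": -0.08,"y": 2.95,"z": 0.3,"rx": 0,"ry": -0.014,"rz": 0},{"x": -0.08,"y": 2.95,"z": 0.3,"rx": 0,"ry": -0.014,"rz": 0},{"x": -0.08,"y": 2.95,"z": 0.3,"rx": 0,"ry": -0.014,"rz": 0},{"x": 0,"y": 0,"z": 0,"rx": 0,"ry": 0,"rz": 0},{"x": 0,"y": 0,"z": 0,"rx": 0,"ry": 0,"rz": 0}])

```text
clock: 2.38
position: [0.5177, 0.378, 0.1377]
ee_rot: [-1.563, -0.142, 0.153]
force: [-0.2, 0.7, 2.4]
width: 1.004
```

```bash
python3 - <<'E'
from h import *
plan((.525,.3695,.071),.17,3)
s,im=snap("wrist","w2")
E
```

```text
pos [0.5177 0.378  0.1377] yaw 0.1877 clock 2.38 w 1.004 F [-0.2  0.7  2.4]
{"x": 0.2, "y": 2.22, "z": -0.33, "rx": -0.001, "ry": 0.006, "rz": -0.002},
{"x": 0.2, "y": 2.22, "z": -0.33, "rx": -0.001, "ry": 0.006, "rz": -0.002},
{"x": 0.2, "y": 2.22, "z": -0.32, "rx": -0.001, "ry": 0.006, "rz": -0.003},
```

View pics/w2.png

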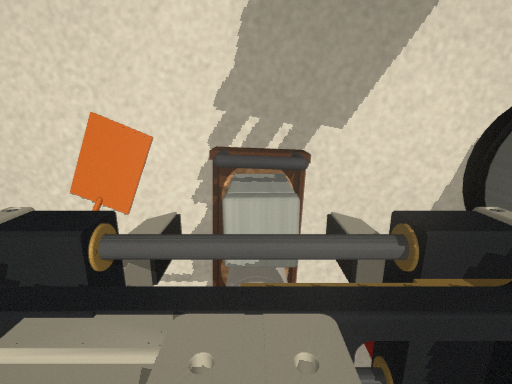

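```bash
python3 - <<'E'
from h import *
s=arm.observe();T=wT(s)
a=wray(T,(224,193),.106);b=wray(T,(297.5,192),.106);print(a,b,np.linalg.norm(a-b),np.arctan2(b[1]-a[1],b[0]-a[0]))
u=(b-a)/np.linalg.norm(b-a);print((a+b)/2+.0265*np.array([u[1],-u[0],0]))
E
```

```text
[0.49517703 0.39354872 0.106     ] [0.54252759 0.40336259 0.106     ] 0.04835687984199458 0.2043662259394567
[0.5242304  0.37250713 0.106     ]
```

Emit:
move_arm(series=[{"x": 0.5,"y": 2.2,"z": -0.9,"rx": 0,"ry": 0,"rz": -0.004},{"x": 0,"y": 2.2,"z": 0,"rx": 0,"ry": 0,"rz": 0},{"x": 0,"y": 0.8,"z": 0,"rx": 0,"ry": 0,"rz": 0},{"x": 0,"y": 0,"z": 0,"rx": 0,"ry": 0,"rz": 0},{"x": 0,"y": 0,"z": 0,"rx": 0,"ry": 0,"rz": 0}])

```text
clock: 3.05
position: [0.527, 0.373, 0.0913]
ee_rot: [-1.556, -0.152, 0.144]
force: [-0.2, -0.9, -0.9]
width: 1.002
```

```bash
python3 - <<'E'
from h import *
plan((.5242,.3705,.071),.185,1)
E
```

```text
pos [0.527  0.373  0.0913] yaw 0.1887 clock 3.05 w 1.002 F [-0.2 -0.9 -0.9]
{"x": -0.34, "y": 2.03, "z": -0.21, "rx": -0.009, "ry": 0.004, "rz": 0.006},
```

Emit:
move_arm(series=[{"x": -0.3,"y": 1.6,"z": -0.2,"rx": -0.009,"ry": 0,"rz": 0.006},{"x": 0,"y": 0.6,"z": 0,"rx": 0,"ry": 0,"rz": 0},{"x": 0,"y": 0,"z": 0,"rx": 0,"ry": 0,"rz": 0}])

```text
clock: 3.42
position: [0.5246, 0.3709, 0.0687]
ee_rot: [-1.566, -0.149, 0.148]
force: [0.9, -0.9, 0.1]
width: 1.002
```

```bash
python3 - <<'E'
from h import *
plan((.5242,.3705,.071),.185,1)
E
```

```text
pos [0.5246 0.3709 0.0687] yaw 0.1891 clock 3.42 w 1.002 F [ 0.9 -0.9  0.1]
{"x": -0.05, "y": -0.23, "z": -0.03, "rx": -0.0, "ry": 0.004, "rz": 0.001},
```

Close on the tin.

Emit:
move_arm(series=[{"x": 0,"y": 0,"z": 0,"rx": 0,"ry": 0,"rz": 0},{"x": 0,"y": 0,"z": 0,"rx": 0,"ry": 0,"rz": 0},{"x": 0,"y": 0,"z": 0,"rx": 0,"ry": 0,"rz": 0},{"x": 0,"y": 0,"z": 0,"rx": 0,"ry": 0,"rz": 0},{"x": 0,"y": 0,"z": 0,"rx": 0,"ry": 0,"rz": 0},{"x": 0,"y": 0,"z": 0,"rx": 0,"ry": 0,"rz": 0},{"x": 0,"y": 0,"z": 0,"rx": 0,"ry": 0,"rz": 0},{"x": 0,"y": 0,"z": 0,"rx": 0,"ry": 0,"rz": 0}], jaw=3, newtons=18)

```text
clock: 4.42
position: [0.5249, 0.371, 0.0692]
ee_rot: [-1.565, -0.149, 0.147]
force: [1.2, -0.9, -0.6]
width: 0.574
```

```bash
python3 - <<'E'
from h import *
plan((.5242,.3705,.071),.185,1)
E
```

```text
pos [0.5249 0.371  0.0692] yaw 0.1889 clock 4.42 w 0.574 F [ 1.2 -0.9 -0.6]
{"x": -0.07, "y": -0.18, "z": -0.04, "rx": -0.0, "ry": 0.004, "rz": 0.001},
```

Emit:
move_arm(series=[{"x": 0,"y": -1,"z": 0,"rx": 0,"ry": 0,"rz": 0},{"x": 0,"y": -2,"z": 0,"rx": 0,"ry": 0,"rz": 0},{"x": 0,"y": -2.5,"z": 0,"rx": 0,"ry": 0,"rz": 0},{"x": 0,"y": -2.5,"z": 0,"rx": 0,"ry": 0,"rz": 0},{"x": 0,"y": -2.5,"z": 0,"rx": 0,"ry": 0,"rz": 0},{"x": 0,"y": -2.5,"z": 0,"rx": 0,"ry": 0,"rz": 0},{"x": 0,"y": -2,"z": 0,"rx": 0,"ry": 0,"rz": 0},{"x": 0,"y": -1,"z": 0,"rx": 0,"ry": 0,"rz": 0}])

```text
clock: 5.42
position: [0.5237, 0.3697, 0.2367]
ee_rot: [-1.567, -0.147, 0.148]
force: [0.5, 0.3, -2.2]
width: 0.572
```

```bash
python3 - <<'E'
from h import *
plan((.505,-.3716,.215),-.08,22)
E
```

```text
pos [0.5237 0.3697 0.2367] yaw 0.1881 clock 5.42 w 0.572 F [ 0.5  0.3 -2.2]
{"x": -0.71, "y": 0.1, "z": -3.29, "rx": 0.0, "ry": 0.012, "rz": -0.0},
{"x": -0.67, "y": 0.1, "z": -3.3, "rx": 0.0, "ry": 0.012, "rz": -0.0},
{"x": -0.63, "y": 0.1, "z": -3.31, "rx": 0.0, "ry": 0.012, "rz": -0.0},
{"x": -0.6, "y": 0.1, "z": -3.32, "rx": 0.0, "ry": 0.012, "rz": -0.0},
{"x": -0.56, "y": 0.1, "z": -3.32, "rx": 0.0, "ry": 0.012, "rz": -0.0},
{"x": -0.51, "y": 0.1, "z": -3.33, "rx": 0.0, "ry": 0.012, "rz": -0.0},
{"x": -0.48, "y": 0.1, "z": -3.34, "rx": 0.0, "ry": 0.012, "rz": -0.0},
{"x": -0.43, "y": 0.1, "z": -3.34, "rx": 0.0, "ry": 0.012, "rz": -0.0},
{"x": -0.39, "y": 0.1, "z": -3.35, "rx": 0.0, "ry": 0.012, "rz": -0.0},
{"x": -0.36, "y": 0.1, "z": -3.35, "rx": 0.0, "ry": 0.012, "rz": -0.0},
{"x": -0.31, "y": 0.1, "z": -3.36, "rx": 0.0, "ry": 0.012, "rz": -0.0},
{"x": -0.27, "y": 0.1, "z": -3.36, "rx": 0.0, "ry": 0.012, "rz": -0.0},
{"x": -0.23, "y": 0.1, "z": -3.36, "rx": 0.0, "ry": 0.012, "rz": -0.0},
{"x": -0.19, "y": 0.11, "z": -3.37, "rx": 0.0, "ry": 0.012, "rz": -0.0},
{"x": -0.15, "y": 0.1, "z": -3.37, "rx": 0.0, "ry": 0.013, "rz": -0.0},
{"x": -0.11, "y": 0.11, "z": -3.37, "rx": 0.0, "ry": 0.012, "rz": -0.0},
{"x": -0.07, "y": 0.1, "z": -3.37, "rx": 0.0, "ry": 0.013, "rz": -0.0},
{"x": -0.03, "y": 0.11, "z": -3.37, "rx": 0.0, "ry": 0.012, "rz": -0.0},
{"x": 0.01, "y": 0.1, "z": -3.37, "rx": 0.0, "ry": 0.013, "rz": -0.0},
{"x": 0.06, "y": 0.11, "z": -3.37, "rx": 0.0, "ry": 0.012, "rz": -0.0},
{"x": 0.1, "y": 0.1, "z": -3.37, "rx": 0.001, "ry": 0.013, "rz": -0.0},
{"x": 0.14, "y": 0.11, "z": -3.36, "rx": 0.0, "ry": 0.012, "rz": -0.0},
```

Emit:
move_arm(series=[{"x": -0.4,"y": 0,"z": -1.8,"rx": 0,"ry": 0.012,"rz": 0},{"x": -0.6,"y": 0,"z": -3,"rx": 0,"ry": 0.012,"rz": 0},{"x": -0.6,"y": 0,"z": -3.8,"rx": 0,"ry": 0.012,"rz": 0},{"x": -0.6,"y": 0,"z": -4,"rx": 0,"ry": 0.012,"rz": 0},{"x": -0.5,"y": 0,"z": -4,"rx": 0,"ry": 0.012,"rz": 0},{"x": -0.5,"y": 0,"z": -4,"rx": 0,"ry": 0.012,"rz": 0},{"x": -0.4,"y": 0,"z": -4,"rx": 0,"ry": 0.012,"rz": 0},{"x": -0.4,"y": 0,"z": -4,"rx": 0,"ry": 0.012,"rz": 0},{"x": -0.3,"y": 0,"z": -4,"rx": 0,"ry": 0.012,"rz": 0},{"x": -0.3,"y": 0,"z": -4,"rx": 0,"ry": 0.012,"rz": 0},{"x": -0.3,"y": 0,"z": -4,"rx": 0,"ry": 0.012,"rz": 0},{"x": -0.3,"y": 0,"z": -4,"rx": 0,"ry": 0.012,"rz": 0}])

```text
clock: 6.92
position: [0.5088, -0.1068, 0.2295]
ee_rot: [-1.578, -0.01, 0.034]
force: [-0.0, -0.1, -2.1]
width: 0.577
```

```bash
python3 - <<'E'
from h import *
plan((.505,-.3716,.215),-.08,8)
E
```

```text
pos [ 0.5088 -0.1068  0.2295] yaw 0.028 clock 6.92 w 0.577 F [-0.  -0.1 -2.1]
{"x": -0.14, "y": 0.21, "z": -3.31, "rx": 0.001, "ry": 0.014, "rz": -0.002},
{"x": -0.09, "y": 0.2, "z": -3.31, "rx": 0.001, "ry": 0.013, "rz": -0.002},
{"x": -0.05, "y": 0.2, "z": -3.31, "rx": 0.001, "ry": 0.014, "rz": -0.002},
{"x": -0.0, "y": 0.2, "z": -3.31, "rx": 0.001, "ry": 0.013, "rz": -0.002},
{"x": 0.04, "y": 0.19, "z": -3.31, "rx": 0.001, "ry": 0.014, "rz": -0.002},
{"x": 0.09, "y": 0.19, "z": -3.31, "rx": 0.001, "ry": 0.013, "rz": -0.002},
{"x": 0.13, "y": 0.19, "z": -3.3, "rx": 0.001, "ry": 0.014, "rz": -0.002},
{"x": 0.17, "y": 0.18, "z": -3.3, "rx": 0.001, "ry": 0.013, "rz": -0.001},
```

Emit:
move_arm(series=[{"x": -0.2,"y": 0.2,"z": -3.6,"rx": 0.001,"ry": 0.014,"rz": -0.002},{"x": -0.1,"y": 0.2,"z": -3.6,"rx": 0.001,"ry": 0.014,"rz": -0.002},{"x": 0,"y": 0.2,"z": -3.6,"rx": 0.001,"ry": 0.014,"rz": -0.002},{"x": 0,"y": 0.2,"z": -3.6,"rx": 0.001,"ry": 0.014,"rz": -0.002},{"x": 0,"y": 0.2,"z": -3.5,"rx": 0.001,"ry": 0.014,"rz": -0.002},{"x": 0.1,"y": 0.2,"z": -3.2,"rx": 0.001,"ry": 0.014,"rz": -0.002},{"x": 0.1,"y": 0.2,"z": -2.5,"rx": 0.001,"ry": 0.014,"rz": -0.002},{"x": 0.1,"y": 0.2,"z": -1.2,"rx": 0.001,"ry": 0.014,"rz": -0.002},{"x": 0,"y": 0,"z": 0,"rx": 0,"ry": 0,"rz": 0},{"x": 0,"y": 0,"z": 0,"rx": 0,"ry": 0,"rz": 0}])

```text
clock: 8.18
position: [0.4852, -0.37, 0.2065]
ee_rot: [-1.566, 0.095, -0.073]
force: [0.0, -0.4, -2.6]
width: 0.576
```

```bash
python3 - <<'E'
from h import *
plan((.4996,-.3716,.12),-.08,3)
s,im=snap("wrist","w3")
T=wT(s);im=im.copy();p=(.5096,-.249,-.0817)
for l in((0,.082,.022),(0,0,.022),(0,-.082,.022),(.045,.172,.022),(-.045,.172,.022),(.045,-.172,.022),(-.045,-.172,.022),(.043,0,.022),(-.043,0,.022),(.043,.082,.022),(-.043,.082,.022)):
    q=wproj(T,trk(p,l));print(l,q.round(1));cv2.drawMarker(im,tuple(int(round(v)) for v in q),(0,0,255),0,7)
cv2.imwrite("pics/w3m.png",im[60:300,100:420]); cv2.imwrite("pics/w3m.png",cv2.resize(im[60:300,120:400],None,fx=2.5,fy=2.5))
E
```

```text
pos [ 0.4852 -0.37    0.2065] yaw -0.1074 clock 8.18 w 0.576 F [ 0.  -0.4 -2.6]
{"x": 0.52, "y": 2.88, "z": -0.01, "rx": -0.001, "ry": -0.009, "rz": -0.005},
{"x": 0.51, "y": 2.88, "z": -0.01, "rx": -0.001, "ry": -0.009, "rz": -0.004},
{"x": 0.5, "y": 2.88, "z": -0.01, "rx": -0.001, "ry": -0.009, "rz": -0.005},
(0, 0.082, 0.022) [264.2 -17.3]
(0, 0, 0.022) [265.3  67.8]
(0, -0.082, 0.022) [266.3 142.1]
(0.045, 0.172, 0.022) [ 309.9 -128.1]
(-0.045, 0.172, 0.022) [ 215.9 -124. ]
(0.045, -0.172, 0.022) [302.6 212.8]
(-0.045, -0.172, 0.022) [232.  214.1]
(0.043, 0, 0.022) [303.9  66.6]
(-0.043, 0, 0.022) [226.9  68.9]
(0.043, 0.082, 0.022) [305.6 -18.8]
(-0.043, 0.082, 0.022) [223.  -15.8]
```

View pics/w3m.png

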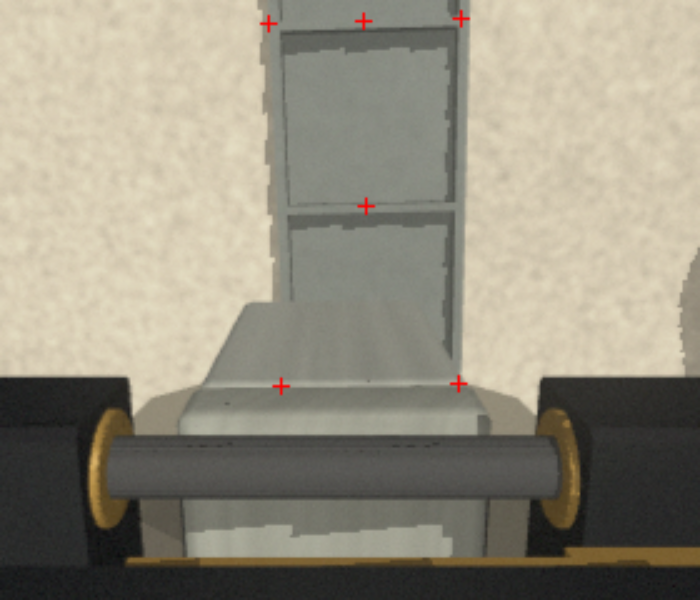

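```bash
echo 'RACK=(.5102,-.251,-.082)' >> h.py; python3 - <<'E'
from h import *
for y in(-.123,-.041,.041,.123):print(trk(RACK,(0,y,0)).round(4))
t=trk(RACK,(0,-.123,.12)); plan(t,-.082,3)
E
```

```text
[ 0.5001 -0.3736  0.    ]
[ 0.5068 -0.2919  0.    ]
[ 0.5136 -0.2101  0.    ]
[ 0.5203 -0.1284  0.    ]
pos [ 0.4852 -0.3698  0.2065] yaw -0.107 clock 8.22 w 0.576 F [ 0.   1.1 -1.7]
{"x": 0.55, "y": 2.88, "z": -0.08, "rx": -0.001, "ry": -0.008, "rz": -0.005},
{"x": 0.53, "y": 2.88, "z": -0.08, "rx": -0.001, "ry": -0.009, "rz": -0.005},
{"x": 0.52, "y": 2.88, "z": -0.08, "rx": -0.001, "ry": -0.008, "rz": -0.004},
```

Emit:
move_arm(series=[{"x": 0.5,"y": 2,"z": -0.1,"rx": 0,"ry": -0.009,"rz": -0.005},{"x": 0.5,"y": 3,"z": -0.1,"rx": 0,"ry": -0.009,"rz": -0.005},{"x": 0.5,"y": 2.5,"z": -0.1,"rx": 0,"ry": -0.009,"rz": -0.005},{"x": 0,"y": 1,"z": 0,"rx": 0,"ry": 0,"rz": 0},{"x": 0,"y": 0,"z": 0,"rx": 0,"ry": 0,"rz": 0},{"x": 0,"y": 0,"z": 0,"rx": 0,"ry": 0,"rz": 0}])

```text
clock: 8.98
position: [0.5032, -0.3689, 0.1218]
ee_rot: [-1.566, 0.051, -0.06]
force: [0.3, -0.4, -1.0]
width: 0.572
```

```bash
python3 - <<'E'
from h import *
t=trk(RACK,(0,-.123,.0665)); plan(t,-.082,3)
E
```

```text
pos [ 0.5032 -0.3689  0.1218] yaw -0.0711 clock 8.97 w 0.572 F [ 0.3 -0.4 -1. ]
{"x": -0.1, "y": 1.84, "z": -0.17, "rx": -0.001, "ry": 0.004, "rz": 0.002},
{"x": -0.1, "y": 1.84, "z": -0.17, "rx": -0.001, "ry": 0.003, "rz": 0.002},
{"x": -0.09, "y": 1.84, "z": -0.17, "rx": -0.002, "ry": 0.004, "rz": 0.001},
```

Emit:
move_arm(series=[{"x": -0.15,"y": 1,"z": -0.25,"rx": -0.002,"ry": 0.005,"rz": 0.003},{"x": -0.1,"y": 1,"z": -0.2,"rx": -0.002,"ry": 0.003,"rz": 0.002},{"x": 0,"y": 1,"z": 0,"rx": 0,"ry": 0,"rz": 0},{"x": 0,"y": 1,"z": 0,"rx": 0,"ry": 0,"rz": 0},{"x": 0,"y": 0.5,"z": 0,"rx": 0,"ry": 0,"rz": 0},{"x": 0,"y": 0,"z": 0,"rx": 0,"ry": 0,"rz": 0},{"x": 0,"y": 0,"z": 0,"rx": 0,"ry": 0,"rz": 0}])

```text
clock: 9.85
position: [0.5007, -0.374, 0.0747]
ee_rot: [-1.571, 0.062, -0.064]
force: [0.1, -0.3, -0.8]
width: 0.577
```

```bash
python3 - <<'E'
from h import *
t=trk(RACK,(0,-.123,.0655)); plan(t,-.082,1)
E
```

```text
pos [ 0.5007 -0.374   0.0747] yaw -0.08 clock 9.85 w 0.577 F [ 0.1 -0.3 -0.8]
{"x": -0.06, "y": 0.92, "z": 0.03, "rx": 0.001, "ry": 0.002, "rz": 0.002},
```

Emit:
move_arm(series=[{"x": -0.05,"y": 0.4,"z": 0,"rx": 0,"ry": 0,"rz": 0},{"x": 0,"y": 0.3,"z": 0,"rx": 0,"ry": 0,"rz": 0},{"x": 0,"y": 0.2,"z": 0,"rx": 0,"ry": 0,"rz": 0},{"x": 0,"y": 0,"z": 0,"rx": 0,"ry": 0,"rz": 0}])

```text
clock: 10.35
position: [0.5005, -0.3741, 0.0657]
ee_rot: [-1.571, 0.061, -0.065]
force: [0.3, 1.3, -1.5]
width: 0.578
```

Emit:
move_arm(series=[{"x": 0,"y": 0.1,"z": 0,"rx": 0,"ry": 0,"rz": 0},{"x": 0,"y": 0.1,"z": 0,"rx": 0,"ry": 0,"rz": 0}])

```text
clock: 10.6
position: [0.5005, -0.3744, 0.065]
ee_rot: [-1.571, 0.06, -0.065]
force: [-4.8, 4.1, 15.3]
width: 0.575
```

Emit:
move_arm(series=[{"x": 0,"y": -0.05,"z": 0,"rx": 0,"ry": 0,"rz": 0},{"x": 0,"y": 0,"z": 0,"rx": 0,"ry": 0,"rz": 0},{"x": 0,"y": 0,"z": 0,"rx": 0,"ry": 0,"rz": 0},{"x": 0,"y": 0,"z": 0,"rx": 0,"ry": 0,"rz": 0},{"x": 0,"y": 0,"z": 0,"rx": 0,"ry": 0,"rz": 0},{"x": 0,"y": 0,"z": 0,"rx": 0,"ry": 0,"rz": 0}], jaw=9.18)

```text
clock: 11.35
position: [0.5011, -0.3749, 0.0661]
ee_rot: [-1.572, 0.059, -0.067]
force: [-0.9, 0.7, -0.4]
width: 1.0
```

Emit:
move_arm(series=[{"x": 0,"y": -1,"z": 0,"rx": 0,"ry": 0,"rz": 0},{"x": 0,"y": -2,"z": 0,"rx": 0,"ry": 0,"rz": 0},{"x": 0,"y": -3,"z": 0,"rx": 0,"ry": 0,"rz": 0},{"x": 0,"y": -3,"z": 0,"rx": 0,"ry": 0,"rz": 0},{"x": 0,"y": -3,"z": 0,"rx": 0,"ry": 0,"rz": 0},{"x": 0,"y": -3,"z": 0,"rx": 0,"ry": 0,"rz": 0},{"x": 0,"y": -2,"z": 0,"rx": 0,"ry": 0,"rz": 0},{"x": 0,"y": 0,"z": 0,"rx": 0,"ry": 0,"rz": 0}])

```text
clock: 12.35
position: [0.4997, -0.3752, 0.2462]
ee_rot: [-1.574, 0.059, -0.069]
force: [0.1, 0.8, -1.2]
width: 1.001
```

```bash
python3 - <<'E'
from h import *
plan((.535,.2865,.23),.14,16)
s,im=snap("top","t2");cv2.imwrite("pics/t2z.png",cv2.resize(im[160:280,80:420],None,fx=2.3,fy=2.3))
E
```

```text
pos [ 0.4997 -0.3752  0.2462] yaw -0.0816 clock 12.35 w 1.001 F [ 0.1  0.8 -1.2]
{"x": -0.12, "y": 0.09, "z": 4.14, "rx": 0.0, "ry": -0.014, "rz": 0.0},
{"x": -0.06, "y": 0.09, "z": 4.14, "rx": 0.0, "ry": -0.014, "rz": 0.0},
{"x": -0.0, "y": 0.08, "z": 4.14, "rx": 0.0, "ry": -0.014, "rz": 0.0},
{"x": 0.06, "y": 0.09, "z": 4.14, "rx": 0.0, "ry": -0.014, "rz": 0.0},
{"x": 0.11, "y": 0.08, "z": 4.14, "rx": 0.0, "ry": -0.014, "rz": 0.001},
{"x": 0.17, "y": 0.08, "z": 4.14, "rx": 0.0, "ry": -0.014, "rz": 0.0},
{"x": 0.23, "y": 0.09, "z": 4.14, "rx": 0.0, "ry": -0.014, "rz": 0.001},
{"x": 0.29, "y": 0.08, "z": 4.13, "rx": 0.0, "ry": -0.014, "rz": 0.0},
{"x": 0.34, "y": 0.09, "z": 4.13, "rx": 0.001, "ry": -0.014, "rz": 0.001},
{"x": 0.4, "y": 0.09, "z": 4.12, "rx": 0.0, "ry": -0.014, "rz": 0.0},
{"x": 0.46, "y": 0.09, "z": 4.12, "rx": 0.001, "ry": -0.014, "rz": 0.001},
{"x": 0.52, "y": 0.09, "z": 4.11, "rx": 0.0, "ry": -0.014, "rz": 0.0},
{"x": 0.58, "y": 0.09, "z": 4.1, "rx": 0.001, "ry": -0.013, "rz": 0.001},
{"x": 0.63, "y": 0.1, "z": 4.09, "rx": 0.0, "ry": -0.014, "rz": 0.0},
{"x": 0.69, "y": 0.09, "z": 4.08, "rx": 0.001, "ry": -0.013, "rz": 0.001},
{"x": 0.73, "y": 0.1, "z": 4.08, "rx": 0.0, "ry": -0.014, "rz": 0.0},
```

View pics/t2z.png

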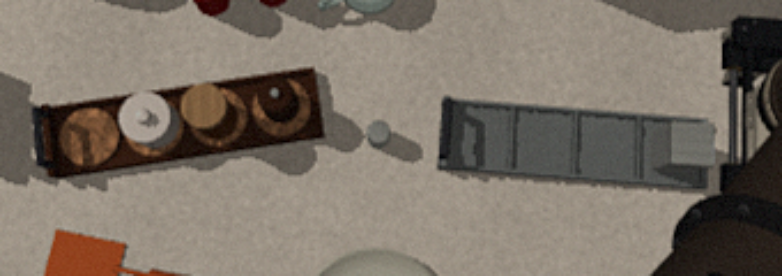

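Emit:
move_arm(series=[{"x": -0.1,"y": 0,"z": 2.5,"rx": 0,"ry": -0.014,"rz": 0},{"x": 0,"y": 0,"z": 4.2,"rx": 0,"ry": -0.014,"rz": 0},{"x": 0,"y": 0,"z": 4.8,"rx": 0,"ry": -0.014,"rz": 0},{"x": 0.1,"y": 0,"z": 4.8,"rx": 0,"ry": -0.014,"rz": 0},{"x": 0.2,"y": 0,"z": 4.8,"rx": 0,"ry": -0.014,"rz": 0},{"x": 0.2,"y": 0,"z": 4.8,"rx": 0,"ry": -0.014,"rz": 0},{"x": 0.2,"y": 0,"z": 4.8,"rx": 0,"ry": -0.014,"rz": 0},{"x": 0.3,"y": 0,"z": 4.8,"rx": 0,"ry": -0.014,"rz": 0},{"x": 0.4,"y": 0,"z": 4.8,"rx": 0,"ry": -0.014,"rz": 0},{"x": 0.4,"y": 0,"z": 4.8,"rx": 0,"ry": -0.014,"rz": 0},{"x": 0.5,"y": 0,"z": 4.8,"rx": 0,"ry": -0.014,"rz": 0}])

```text
clock: 13.78
position: [0.5188, 0.1368, 0.2327]
ee_rot: [-1.575, -0.047, 0.063]
force: [0.2, 0.1, 0.1]
width: 1.0
```

```bash
python3 - <<'E'
from h import *
plan((.537,.2865,.21),.145,4)
E
```

```text
pos [0.5188 0.1368 0.2327] yaw 0.0697 clock 13.78 w 1.0 F [0.2 0.1 0.1]
{"x": 0.72, "y": 0.54, "z": 3.7, "rx": 0.001, "ry": -0.019, "rz": -0.003},
{"x": 0.79, "y": 0.55, "z": 3.69, "rx": 0.001, "ry": -0.019, "rz": -0.003},
{"x": 0.86, "y": 0.56, "z": 3.68, "rx": 0.001, "ry": -0.019, "rz": -0.002},
{"x": 0.92, "y": 0.56, "z": 3.65, "rx": 0.001, "ry": -0.018, "rz": -0.003},
```

Emit:
move_arm(series=[{"x": 0.7,"y": 0.5,"z": 4,"rx": 0.001,"ry": -0.02,"rz": -0.003},{"x": 0.8,"y": 0.5,"z": 3.6,"rx": 0.001,"ry": -0.02,"rz": -0.003},{"x": 0.7,"y": 0.5,"z": 2.8,"rx": 0.001,"ry": -0.02,"rz": -0.003},{"x": 0.5,"y": 0.5,"z": 1.8,"rx": 0.001,"ry": -0.02,"rz": -0.003},{"x": 0,"y": 0.3,"z": 0.5,"rx": 0,"ry": 0,"rz": 0},{"x": 0,"y": 0,"z": 0,"rx": 0,"ry": 0,"rz": 0},{"x": 0,"y": 0,"z": 0,"rx": 0,"ry": 0,"rz": 0}])

```text
clock: 14.65
position: [0.5307, 0.2705, 0.2037]
ee_rot: [-1.571, -0.118, 0.126]
force: [0.0, -0.7, -0.4]
width: 1.001
```

```bash
python3 - <<'E'
from h import *
plan((.537,.2865,.12),.145,4)
s,im=snap("wrist","w4")
T=wT(s);im=im.copy()
for X in((.537,.2865,.08),(.5435,.207,.128)):
    q=wproj(T,X);print(q.round(1));cv2.drawMarker(im,tuple(int(round(v)) for v in q),(0,0,255),0,10)
cv2.imwrite("pics/w4m.png",im)
E
```

```text
pos [0.5307 0.2705 0.2037] yaw 0.1553 clock 14.65 w 1.001 F [ 0.  -0.7 -0.4]
{"x": 0.23, "y": 2.09, "z": 0.38, "rx": 0.001, "ry": 0.003, "rz": -0.001},
{"x": 0.22, "y": 2.09, "z": 0.37, "rx": 0.001, "ry": 0.002, "rz": -0.001},
{"x": 0.22, "y": 2.09, "z": 0.37, "rx": 0.001, "ry": 0.003, "rz": -0.001},
{"x": 0.22, "y": 2.1, "z": 0.38, "rx": 0.0, "ry": 0.002, "rz": -0.002},
[262.1 172.5]
[256.3 270.1]
```

View pics/w4m.png

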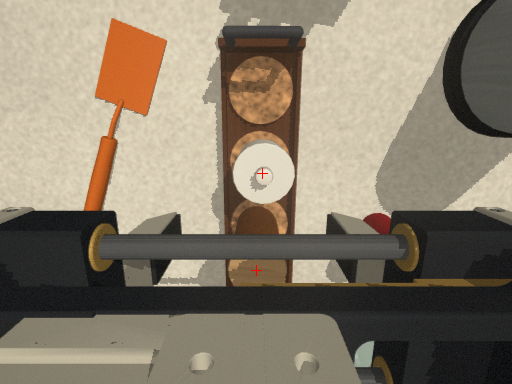

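Emit:
move_arm(series=[{"x": 0.4,"y": 2,"z": 0.7,"rx": 0,"ry": 0.003,"rz": 0},{"x": 0.4,"y": 2.5,"z": 0.6,"rx": 0,"ry": 0.003,"rz": 0},{"x": 0.2,"y": 2.5,"z": 0.3,"rx": 0,"ry": 0.003,"rz": 0},{"x": 0,"y": 1.5,"z": 0,"rx": 0,"ry": 0,"rz": 0},{"x": 0,"y": 0,"z": 0,"rx": 0,"ry": 0,"rz": 0},{"x": 0,"y": 0,"z": 0,"rx": 0,"ry": 0,"rz": 0}])

```text
clock: 15.45
position: [0.539, 0.2866, 0.1141]
ee_rot: [-1.571, -0.109, 0.114]
force: [0.2, -0.4, -0.6]
width: 0.999
```

```bash
python3 - <<'E'
from h import *
plan((.538,.2865,.06),.145,3)
E
```

```text
pos [0.539  0.2866 0.1141] yaw 0.1419 clock 15.45 w 0.999 F [ 0.2 -0.4 -0.6]
{"x": -0.02, "y": 1.8, "z": 0.01, "rx": 0.001, "ry": -0.001, "rz": -0.001},
{"x": -0.03, "y": 1.81, "z": 0.01, "rx": 0.001, "ry": -0.001, "rz": -0.001},
{"x": -0.03, "y": 1.8, "z": -0.0, "rx": 0.001, "ry": -0.001, "rz": -0.002},
```

Emit:
move_arm(series=[{"x": -0.05,"y": 1.6,"z": 0,"rx": 0,"ry": 0,"rz": 0},{"x": -0.05,"y": 1.8,"z": 0,"rx": 0,"ry": 0,"rz": 0},{"x": 0,"y": 1.4,"z": 0,"rx": 0,"ry": 0,"rz": 0},{"x": 0,"y": 0.8,"z": 0,"rx": 0,"ry": 0,"rz": 0},{"x": 0,"y": 0,"z": 0,"rx": 0,"ry": 0,"rz": 0},{"x": 0,"y": 0,"z": 0,"rx": 0,"ry": 0,"rz": 0}])

```text
clock: 16.2
position: [0.5383, 0.2864, 0.0551]
ee_rot: [-1.57, -0.109, 0.113]
force: [-0.6, 0.4, 0.5]
width: 1.0
```

```bash
python3 - <<'E'
from h import *
plan((.538,.2865,.06),.145,1)
E
```

```text
pos [0.5383 0.2864 0.0551] yaw 0.1416 clock 16.2 w 1.0 F [-0.6  0.4  0.5]
{"x": -0.03, "y": -0.49, "z": 0.02, "rx": 0.002, "ry": -0.003, "rz": -0.003},
```

Emit:
move_arm(series=[{"x": 0,"y": -0.5,"z": 0,"rx": 0,"ry": 0,"rz": 0},{"x": 0,"y": 0,"z": 0,"rx": 0,"ry": 0,"rz": 0}])

```text
clock: 16.45
position: [0.5389, 0.2867, 0.0614]
ee_rot: [-1.57, -0.11, 0.112]
force: [0.5, -0.2, 0.7]
width: 1.001
```

Emit:
move_arm(series=[{"x": 0,"y": 0,"z": 0,"rx": 0,"ry": 0,"rz": 0},{"x": 0,"y": 0,"z": 0,"rx": 0,"ry": 0,"rz": 0},{"x": 0,"y": 0,"z": 0,"rx": 0,"ry": 0,"rz": 0},{"x": 0,"y": 0,"z": 0,"rx": 0,"ry": 0,"rz": 0},{"x": 0,"y": 0,"z": 0,"rx": 0,"ry": 0,"rz": 0},{"x": 0,"y": 0,"z": 0,"rx": 0,"ry": 0,"rz": 0},{"x": 0,"y": 0,"z": 0,"rx": 0,"ry": 0,"rz": 0}], jaw=4, newtons=20)

```text
clock: 17.32
position: [0.5388, 0.2868, 0.0619]
ee_rot: [-1.569, -0.111, 0.112]
force: [-0.6, 0.4, 0.8]
width: 0.679
```

Emit:
move_arm(series=[{"x": 0,"y": -1,"z": 0,"rx": 0,"ry": 0,"rz": 0},{"x": 0,"y": -2,"z": 0,"rx": 0,"ry": 0,"rz": 0},{"x": 0,"y": -2.5,"z": 0,"rx": 0,"ry": 0,"rz": 0},{"x": 0,"y": -2.5,"z": 0,"rx": 0,"ry": 0,"rz": 0},{"x": 0,"y": -2.5,"z": 0,"rx": 0,"ry": 0,"rz": 0},{"x": 0,"y": -2.5,"z": 0,"rx": 0,"ry": 0,"rz": 0},{"x": 0,"y": -2,"z": 0,"rx": 0,"ry": 0,"rz": 0},{"x": 0,"y": -1,"z": 0,"rx": 0,"ry": 0,"rz": 0}])

```text
clock: 18.32
position: [0.5376, 0.2857, 0.2279]
ee_rot: [-1.572, -0.108, 0.114]
force: [0.1, 0.2, -3.3]
width: 0.671
```

```bash
python3 - <<'E'
from h import *
plan(trk(RACK,(0,-.041,.215)),-.08,14)
E
```

```text
pos [0.5376 0.2857 0.2279] yaw 0.1407 clock 18.32 w 0.671 F [ 0.1  0.2 -3.3]
{"x": -0.8, "y": 0.11, "z": -4.05, "rx": 0.0, "ry": 0.016, "rz": -0.0},
{"x": -0.73, "y": 0.11, "z": -4.07, "rx": 0.0, "ry": 0.016, "rz": -0.0},
{"x": -0.67, "y": 0.11, "z": -4.08, "rx": 0.0, "ry": 0.016, "rz": -0.0},
{"x": -0.6, "y": 0.11, "z": -4.09, "rx": 0.0, "ry": 0.016, "rz": -0.0},
{"x": -0.53, "y": 0.11, "z": -4.09, "rx": 0.0, "ry": 0.016, "rz": -0.0},
{"x": -0.47, "y": 0.11, "z": -4.1, "rx": 0.0, "ry": 0.016, "rz": -0.0},
{"x": -0.4, "y": 0.11, "z": -4.11, "rx": 0.001, "ry": 0.016, "rz": -0.0},
{"x": -0.34, "y": 0.11, "z": -4.12, "rx": 0.0, "ry": 0.016, "rz": -0.0},
{"x": -0.27, "y": 0.11, "z": -4.12, "rx": 0.001, "ry": 0.015, "rz": -0.001},
{"x": -0.21, "y": 0.1, "z": -4.13, "rx": 0.0, "ry": 0.016, "rz": -0.0},
{"x": -0.14, "y": 0.1, "z": -4.13, "rx": 0.001, "ry": 0.015, "rz": -0.001},
{"x": -0.08, "y": 0.1, "z": -4.13, "rx": 0.0, "ry": 0.016, "rz": -0.0},
{"x": -0.02, "y": 0.1, "z": -4.13, "rx": 0.001, "ry": 0.015, "rz": -0.001},
{"x": 0.04, "y": 0.09, "z": -4.13, "rx": 0.0, "ry": 0.016, "rz": -0.0},
```

Emit:
move_arm(series=[{"x": -0.5,"y": 0,"z": -2,"rx": 0,"ry": 0.016,"rz": 0},{"x": -0.7,"y": 0,"z": -3.2,"rx": 0,"ry": 0.016,"rz": 0},{"x": -0.7,"y": 0,"z": -4,"rx": 0,"ry": 0.016,"rz": 0},{"x": -0.6,"y": 0,"z": -4.2,"rx": 0,"ry": 0.016,"rz": 0},{"x": -0.5,"y": 0,"z": -4.2,"rx": 0,"ry": 0.016,"rz": 0},{"x": -0.5,"y": 0,"z": -4.2,"rx": 0,"ry": 0.016,"rz": 0},{"x": -0.4,"y": 0,"z": -4.2,"rx": 0,"ry": 0.016,"rz": 0},{"x": -0.3,"y": 0,"z": -4.2,"rx": 0,"ry": 0.016,"rz": 0},{"x": -0.3,"y": 0,"z": -4.2,"rx": 0,"ry": 0.016,"rz": 0},{"x": -0.2,"y": 0,"z": -4.2,"rx": 0,"ry": 0.016,"rz": 0},{"x": -0.1,"y": 0,"z": -4.2,"rx": 0,"ry": 0.016,"rz": 0}])

```text
clock: 19.7
position: [0.4978, -0.1677, 0.2236]
ee_rot: [-1.579, 0.053, -0.027]
force: [0.5, -0.0, -3.3]
width: 0.678
```

```bash
python3 - <<'E'
from h import *
plan(trk(RACK,(0,-.041,.20)),-.082,5)
E
```

```text
pos [ 0.4978 -0.1677  0.2236] yaw -0.0508 clock 19.7 w 0.678 F [ 0.5 -0.  -3.3]
{"x": 0.32, "y": 0.49, "z": -2.47, "rx": 0.002, "ry": 0.006, "rz": -0.003},
{"x": 0.33, "y": 0.49, "z": -2.47, "rx": 0.002, "ry": 0.006, "rz": -0.003},
{"x": 0.34, "y": 0.48, "z": -2.46, "rx": 0.002, "ry": 0.006, "rz": -0.003},
{"x": 0.35, "y": 0.48, "z": -2.46, "rx": 0.002, "ry": 0.007, "rz": -0.004},
{"x": 0.37, "y": 0.47, "z": -2.46, "rx": 0.001, "ry": 0.006, "rz": -0.003},
```

Emit:
move_arm(series=[{"x": 0.4,"y": 0.4,"z": -3.4,"rx": 0.002,"ry": 0.006,"rz": -0.003},{"x": 0.4,"y": 0.4,"z": -2.8,"rx": 0.002,"ry": 0.006,"rz": -0.003},{"x": 0.4,"y": 0.4,"z": -2,"rx": 0.002,"ry": 0.006,"rz": -0.003},{"x": 0.4,"y": 0.4,"z": -1.3,"rx": 0.001,"ry": 0.006,"rz": -0.003},{"x": 0.2,"y": 0.4,"z": -0.6,"rx": 0.001,"ry": 0.003,"rz": -0.003},{"x": 0,"y": 0,"z": 0,"rx": 0,"ry": 0,"rz": 0},{"x": 0,"y": 0,"z": 0,"rx": 0,"ry": 0,"rz": 0}])

```text
clock: 20.58
position: [0.5001, -0.2789, 0.1998]
ee_rot: [-1.57, 0.079, -0.065]
force: [-0.7, -0.5, -2.3]
width: 0.679
```

```bash
python3 - <<'E'
from h import *
plan(trk(RACK,(0,-.041,.12)),-.082,3)
E
```

```text
pos [ 0.5001 -0.2789  0.1998] yaw -0.0921 clock 20.57 w 0.679 F [-0.7 -0.5 -2.3]
{"x": 0.29, "y": 2.66, "z": -0.41, "rx": 0.0, "ry": -0.003, "rz": -0.003},
{"x": 0.28, "y": 2.66, "z": -0.41, "rx": 0.0, "ry": -0.004, "rz": -0.003},
{"x": 0.26, "y": 2.66, "z": -0.41, "rx": 0.001, "ry": -0.003, "rz": -0.003},
```

Emit:
move_arm(series=[{"x": 0.4,"y": 1.8,"z": -0.6,"rx": 0,"ry": -0.004,"rz": -0.004},{"x": 0.4,"y": 2.5,"z": -0.6,"rx": 0,"ry": -0.004,"rz": -0.004},{"x": 0.1,"y": 2.5,"z": -0.2,"rx": 0,"ry": -0.004,"rz": -0.003},{"x": 0,"y": 1,"z": 0,"rx": 0,"ry": 0,"rz": 0},{"x": 0,"y": 0,"z": 0,"rx": 0,"ry": 0,"rz": 0},{"x": 0,"y": 0,"z": 0,"rx": 0,"ry": 0,"rz": 0}])

```text
clock: 21.32
position: [0.5096, -0.292, 0.1172]
ee_rot: [-1.57, 0.055, -0.061]
force: [0.2, -0.3, -2.7]
width: 0.678
```

```bash
python3 - <<'E'
from h import *
plan(trk(RACK,(0,-.041,.066)),-.082,3)
E
```

```text
pos [ 0.5096 -0.292   0.1172] yaw -0.0743 clock 21.32 w 0.678 F [ 0.2 -0.3 -2.7]
{"x": -0.1, "y": 1.71, "z": -0.0, "rx": -0.0, "ry": 0.003, "rz": 0.001},
{"x": -0.1, "y": 1.71, "z": -0.0, "rx": -0.0, "ry": 0.002, "rz": 0.001},
{"x": -0.09, "y": 1.7, "z": -0.01, "rx": -0.0, "ry": 0.003, "rz": 0.002},
```

Emit:
move_arm(series=[{"x": -0.15,"y": 1.3,"z": 0,"rx": 0,"ry": 0.003,"rz": 0.002},{"x": -0.1,"y": 1.5,"z": 0,"rx": 0,"ry": 0.003,"rz": 0.002},{"x": 0,"y": 1.2,"z": 0,"rx": 0,"ry": 0,"rz": 0},{"x": 0,"y": 0.6,"z": 0,"rx": 0,"ry": 0,"rz": 0},{"x": 0,"y": 0,"z": 0,"rx": 0,"ry": 0,"rz": 0},{"x": 0,"y": 0,"z": 0,"rx": 0,"ry": 0,"rz": 0}])

```text
clock: 22.08
position: [0.5078, -0.2919, 0.0689]
ee_rot: [-1.57, 0.062, -0.064]
force: [-0.9, 0.1, -3.0]
width: 0.677
```

```bash
python3 - <<'E'
from h import *
plan(trk(RACK,(0,-.041,.0579)),-.082,1)
E
```

```text
pos [ 0.5078 -0.2919  0.0689] yaw -0.0802 clock 22.07 w 0.677 F [-0.9  0.1 -3. ]
{"x": -0.09, "y": 1.1, "z": -0.0, "rx": 0.0, "ry": 0.002, "rz": 0.001},
```

Emit:
move_arm(series=[{"x": -0.1,"y": 0.4,"z": 0,"rx": 0,"ry": 0,"rz": 0},{"x": 0,"y": 0.4,"z": 0,"rx": 0,"ry": 0,"rz": 0},{"x": 0,"y": 0.2,"z": 0,"rx": 0,"ry": 0,"rz": 0},{"x": 0,"y": 0,"z": 0,"rx": 0,"ry": 0,"rz": 0}])

```text
clock: 22.58
position: [0.5072, -0.2921, 0.0589]
ee_rot: [-1.571, 0.061, -0.065]
force: [0.8, -0.3, -3.1]
width: 0.677
```

Emit:
move_arm(series=[{"x": 0,"y": 0.1,"z": 0,"rx": 0,"ry": 0,"rz": 0},{"x": 0,"y": 0.1,"z": 0,"rx": 0,"ry": 0,"rz": 0}])

```text
clock: 22.82
position: [0.5075, -0.2921, 0.0578]
ee_rot: [-1.571, 0.06, -0.066]
force: [-4.0, 4.5, 15.7]
width: 0.679
```

Contact. Release and rise.

Emit:
move_arm(series=[{"x": 0,"y": -0.05,"z": 0,"rx": 0,"ry": 0,"rz": 0},{"x": 0,"y": 0,"z": 0,"rx": 0,"ry": 0,"rz": 0},{"x": 0,"y": 0,"z": 0,"rx": 0,"ry": 0,"rz": 0},{"x": 0,"y": 0,"z": 0,"rx": 0,"ry": 0,"rz": 0},{"x": 0,"y": 0,"z": 0,"rx": 0,"ry": 0,"rz": 0},{"x": 0,"y": 0,"z": 0,"rx": 0,"ry": 0,"rz": 0}], jaw=9.18)

```text
clock: 23.58
position: [0.5083, -0.2927, 0.059]
ee_rot: [-1.571, 0.059, -0.067]
force: [0.9, 1.2, -0.3]
width: 0.999
```

Emit:
move_arm(series=[{"x": 0,"y": -1,"z": 0,"rx": 0,"ry": 0,"rz": 0},{"x": 0,"y": -2,"z": 0,"rx": 0,"ry": 0,"rz": 0},{"x": 0,"y": -3,"z": 0,"rx": 0,"ry": 0,"rz": 0},{"x": 0,"y": -3,"z": 0,"rx": 0,"ry": 0,"rz": 0},{"x": 0,"y": -3,"z": 0,"rx": 0,"ry": 0,"rz": 0},{"x": 0,"y": -3,"z": 0,"rx": 0,"ry": 0,"rz": 0},{"x": 0,"y": -3,"z": 0,"rx": 0,"ry": 0,"rz": 0},{"x": 0,"y": -1.5,"z": 0,"rx": 0,"ry": 0,"rz": 0}])

```text
clock: 24.58
position: [0.506, -0.2926, 0.2635]
ee_rot: [-1.572, 0.061, -0.068]
force: [-0.8, 0.1, 0.7]
width: 1.003
```

```bash
python3 - <<'E'
from h import *
plan((.5455,.2075,.24),.145,12)
E
```

```text
pos [ 0.506  -0.2926  0.2635] yaw -0.0819 clock 24.57 w 1.003 F [-0.8  0.1  0.7]
{"x": -0.01, "y": 0.19, "z": 4.18, "rx": 0.0, "ry": -0.019, "rz": 0.0},
{"x": 0.07, "y": 0.19, "z": 4.18, "rx": 0.0, "ry": -0.019, "rz": 0.0},
{"x": 0.14, "y": 0.19, "z": 4.18, "rx": 0.0, "ry": -0.019, "rz": 0.0},
{"x": 0.22, "y": 0.19, "z": 4.17, "rx": 0.0, "ry": -0.019, "rz": 0.001},
{"x": 0.3, "y": 0.19, "z": 4.17, "rx": 0.0, "ry": -0.019, "rz": 0.0},
{"x": 0.38, "y": 0.19, "z": 4.16, "rx": 0.0, "ry": -0.019, "rz": 0.001},
{"x": 0.46, "y": 0.19, "z": 4.16, "rx": 0.0, "ry": -0.019, "rz": 0.0},
{"x": 0.54, "y": 0.19, "z": 4.15, "rx": 0.0, "ry": -0.019, "rz": 0.001},
{"x": 0.62, "y": 0.19, "z": 4.13, "rx": 0.001, "ry": -0.019, "rz": 0.0},
{"x": 0.7, "y": 0.19, "z": 4.12, "rx": 0.0, "ry": -0.019, "rz": 0.001},
{"x": 0.78, "y": 0.19, "z": 4.11, "rx": 0.001, "ry": -0.018, "rz": 0.0},
{"x": 0.86, "y": 0.19, "z": 4.1, "rx": 0.0, "ry": -0.019, "rz": 0.001},
```

Emit:
move_arm(series=[{"x": 0,"y": 0,"z": 2.5,"rx": 0,"ry": -0.019,"rz": 0},{"x": 0.1,"y": 0,"z": 4,"rx": 0,"ry": -0.019,"rz": 0},{"x": 0.2,"y": 0,"z": 4.6,"rx": 0,"ry": -0.019,"rz": 0},{"x": 0.2,"y": 0,"z": 4.6,"rx": 0,"ry": -0.019,"rz": 0},{"x": 0.3,"y": 0,"z": 4.6,"rx": 0,"ry": -0.019,"rz": 0},{"x": 0.4,"y": 0,"z": 4.6,"rx": 0,"ry": -0.019,"rz": 0},{"x": 0.5,"y": 0,"z": 4.6,"rx": 0,"ry": -0.019,"rz": 0},{"x": 0.6,"y": 0,"z": 4.6,"rx": 0,"ry": -0.019,"rz": 0},{"x": 0.6,"y": 0,"z": 4.6,"rx": 0,"ry": -0.019,"rz": 0}])

```text
clock: 25.7
position: [0.5339, 0.1013, 0.2629]
ee_rot: [-1.575, -0.07, 0.064]
force: [0.4, 0.1, -0.9]
width: 0.997
```

```bash
python3 - <<'E'
from h import *
plan((.5455,.2075,.24),.145,4)
E
```

```text
pos [0.5339 0.1013 0.2629] yaw 0.0852 clock 25.7 w 0.997 F [ 0.4  0.1 -0.9]
{"x": 0.51, "y": 0.56, "z": 2.62, "rx": 0.001, "ry": -0.015, "rz": 0.001},
{"x": 0.55, "y": 0.56, "z": 2.62, "rx": 0.001, "ry": -0.015, "rz": 0.001},
{"x": 0.59, "y": 0.57, "z": 2.61, "rx": 0.002, "ry": -0.015, "rz": 0.001},
{"x": 0.64, "y": 0.57, "z": 2.59, "rx": 0.001, "ry": -0.015, "rz": 0.001},
```

Emit:
move_arm(series=[{"x": 0.4,"y": 0.5,"z": 3.5,"rx": 0.001,"ry": -0.017,"rz": 0},{"x": 0.5,"y": 0.5,"z": 2.8,"rx": 0.001,"ry": -0.017,"rz": 0},{"x": 0.5,"y": 0.5,"z": 2,"rx": 0.001,"ry": -0.015,"rz": 0},{"x": 0.5,"y": 0.5,"z": 1.2,"rx": 0.001,"ry": -0.01,"rz": 0},{"x": 0.2,"y": 0.3,"z": 0.4,"rx": 0,"ry": 0,"rz": 0},{"x": 0,"y": 0,"z": 0,"rx": 0,"ry": 0,"rz": 0},{"x": 0,"y": 0,"z": 0,"rx": 0,"ry": 0,"rz": 0}])

```text
clock: 26.58
position: [0.5444, 0.2061, 0.2374]
ee_rot: [-1.57, -0.117, 0.114]
force: [0.1, 0.7, 0.2]
width: 1.001
```

```bash
python3 - <<'E'
from h import *
plan((.5455,.2075,.16),.145,4)
s,im=snap("wrist","w5")
T=wT(s);im=im.copy()
for X in((.5455,.2075,.128),(.56,.125,.116)):
    q=wproj(T,X);print(q.round(1));cv2.drawMarker(im,tuple(int(round(v)) for v in q),(0,0,255),0,10)
cv2.imwrite("pics/w5m.png",im)
E
```

```text
pos [0.5444 0.2061 0.2374] yaw 0.1475 clock 26.57 w 1.001 F [0.1 0.7 0.2]
{"x": 0.03, "y": 1.93, "z": 0.04, "rx": 0.001, "ry": 0.001, "rz": 0.0},
{"x": 0.03, "y": 1.94, "z": 0.03, "rx": 0.001, "ry": 0.001, "rz": 0.001},
{"x": 0.03, "y": 1.93, "z": 0.03, "rx": 0.0, "ry": 0.0, "rz": 0.0},
{"x": 0.03, "y": 1.94, "z": 0.04, "rx": 0.001, "ry": 0.001, "rz": 0.001},
[253.9 189.4]
[255.8 261.6]
```

View pics/w5m.png

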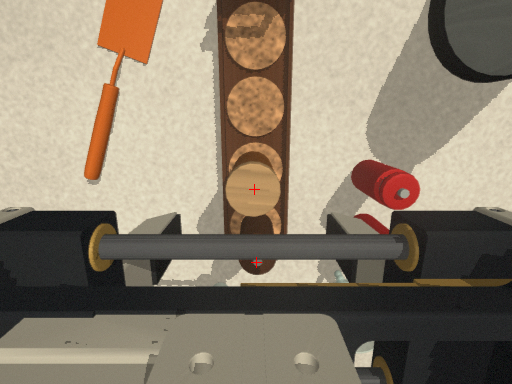

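Emit:
move_arm(series=[{"x": 0.05,"y": 1.8,"z": 0.1,"rx": 0,"ry": 0,"rz": 0},{"x": 0.05,"y": 2.5,"z": 0.1,"rx": 0,"ry": 0,"rz": 0},{"x": 0,"y": 2.5,"z": 0,"rx": 0,"ry": 0,"rz": 0},{"x": 0,"y": 1.2,"z": 0,"rx": 0,"ry": 0,"rz": 0},{"x": 0,"y": 0,"z": 0,"rx": 0,"ry": 0,"rz": 0},{"x": 0,"y": 0,"z": 0,"rx": 0,"ry": 0,"rz": 0}])

```text
clock: 27.38
position: [0.5476, 0.2053, 0.1587]
ee_rot: [-1.569, -0.117, 0.106]
force: [-0.1, -0.5, 0.1]
width: 0.999
```

```bash
python3 - <<'E'
from h import *
plan((.5455,.2075,.091),.145,3)
E
```

```text
pos [0.5476 0.2053 0.1587] yaw 0.1425 clock 27.38 w 0.999 F [-0.1 -0.5  0.1]
{"x": -0.07, "y": 2.25, "z": 0.09, "rx": 0.001, "ry": -0.001, "rz": 0.002},
{"x": -0.07, "y": 2.26, "z": 0.08, "rx": 0.0, "ry": -0.001, "rz": 0.002},
{"x": -0.07, "y": 2.25, "z": 0.09, "rx": 0.001, "ry": -0.0, "rz": 0.003},
```

Emit:
move_arm(series=[{"x": -0.15,"y": 1.7,"z": 0.2,"rx": 0.001,"ry": 0,"rz": 0.003},{"x": -0.1,"y": 2,"z": 0.1,"rx": 0.001,"ry": 0,"rz": 0.003},{"x": 0,"y": 1.7,"z": 0,"rx": 0,"ry": 0,"rz": 0},{"x": 0,"y": 0.9,"z": 0,"rx": 0,"ry": 0,"rz": 0},{"x": 0,"y": 0.2,"z": 0,"rx": 0,"ry": 0,"rz": 0},{"x": 0,"y": 0,"z": 0,"rx": 0,"ry": 0,"rz": 0}])

```text
clock: 28.12
position: [0.5458, 0.2089, 0.0913]
ee_rot: [-1.566, -0.115, 0.11]
force: [-0.1, 0.1, 0.5]
width: 0.999
```

```bash
python3 - <<'E'
from h import *
plan((.5455,.2075,.091),.145,1)
E
```

```text
pos [0.5458 0.2089 0.0913] yaw 0.143 clock 28.12 w 0.999 F [-0.1  0.1  0.5]
{"x": -0.05, "y": 0.03, "z": -0.14, "rx": -0.002, "ry": -0.002, "rz": 0.003},
```

Emit:
move_arm(series=[{"x": 0,"y": 0,"z": -0.12,"rx": -0.002,"ry": 0,"rz": 0.003},{"x": 0,"y": 0,"z": 0,"rx": 0,"ry": 0,"rz": 0},{"x": 0,"y": 0,"z": 0,"rx": 0,"ry": 0,"rz": 0},{"x": 0,"y": 0,"z": 0,"rx": 0,"ry": 0,"rz": 0},{"x": 0,"y": 0,"z": 0,"rx": 0,"ry": 0,"rz": 0},{"x": 0,"y": 0,"z": 0,"rx": 0,"ry": 0,"rz": 0},{"x": 0,"y": 0,"z": 0,"rx": 0,"ry": 0,"rz": 0},{"x": 0,"y": 0,"z": 0,"rx": 0,"ry": 0,"rz": 0}], jaw=3, newtons=20)

```text
clock: 29.12
position: [0.5466, 0.208, 0.0927]
ee_rot: [-1.567, -0.114, 0.111]
force: [-0.8, 0.1, 0.2]
width: 0.581
```

Emit:
move_arm(series=[{"x": 0,"y": -1,"z": 0,"rx": 0,"ry": 0,"rz": 0},{"x": 0,"y": -2,"z": 0,"rx": 0,"ry": 0,"rz": 0},{"x": 0,"y": -2.5,"z": 0,"rx": 0,"ry": 0,"rz": 0},{"x": 0,"y": -2.5,"z": 0,"rx": 0,"ry": 0,"rz": 0},{"x": 0,"y": -2.5,"z": 0,"rx": 0,"ry": 0,"rz": 0},{"x": 0,"y": -2.5,"z": 0,"rx": 0,"ry": 0,"rz": 0},{"x": 0,"y": -2,"z": 0,"rx": 0,"ry": 0,"rz": 0},{"x": 0,"y": -1,"z": 0,"rx": 0,"ry": 0,"rz": 0}])

```text
clock: 30.12
position: [0.5451, 0.2068, 0.2601]
ee_rot: [-1.568, -0.112, 0.111]
force: [-0.4, -0.2, -3.0]
width: 0.579
```

```bash
python3 - <<'E'
from h import *
plan(trk(RACK,(0,.041,.23)),-.08,10)
E
```

```text
pos [0.5451 0.2068 0.2601] yaw 0.1418 clock 30.12 w 0.579 F [-0.4 -0.2 -3. ]
{"x": -0.9, "y": 0.3, "z": -4.08, "rx": 0.0, "ry": 0.022, "rz": 0.0},
{"x": -0.81, "y": 0.3, "z": -4.1, "rx": 0.0, "ry": 0.022, "rz": 0.0},
{"x": -0.72, "y": 0.3, "z": -4.12, "rx": 0.0, "ry": 0.022, "rz": 0.0},
{"x": -0.63, "y": 0.3, "z": -4.13, "rx": 0.0, "ry": 0.022, "rz": 0.0},
{"x": -0.54, "y": 0.31, "z": -4.15, "rx": 0.0, "ry": 0.022, "rz": 0.0},
{"x": -0.45, "y": 0.3, "z": -4.16, "rx": 0.0, "ry": 0.022, "rz": 0.0},
{"x": -0.36, "y": 0.31, "z": -4.17, "rx": 0.0, "ry": 0.022, "rz": 0.0},
{"x": -0.27, "y": 0.3, "z": -4.17, "rx": 0.0, "ry": 0.023, "rz": 0.0},
{"x": -0.17, "y": 0.31, "z": -4.18, "rx": 0.0, "ry": 0.022, "rz": 0.0},
{"x": -0.07, "y": 0.3, "z": -4.17, "rx": 0.0, "ry": 0.023, "rz": 0.0},
```

Emit:
move_arm(series=[{"x": -0.4,"y": 0,"z": -2,"rx": 0,"ry": 0.022,"rz": 0},{"x": -0.6,"y": 0,"z": -3.2,"rx": 0,"ry": 0.022,"rz": 0},{"x": -0.6,"y": 0,"z": -4,"rx": 0,"ry": 0.022,"rz": 0},{"x": -0.5,"y": 0,"z": -4.2,"rx": 0,"ry": 0.022,"rz": 0},{"x": -0.4,"y": 0.2,"z": -4.2,"rx": 0,"ry": 0.022,"rz": 0},{"x": -0.4,"y": 0.2,"z": -4.2,"rx": 0,"ry": 0.022,"rz": 0},{"x": -0.3,"y": 0.2,"z": -4.2,"rx": 0,"ry": 0.022,"rz": 0},{"x": -0.2,"y": 0.2,"z": -4.2,"rx": 0,"ry": 0.022,"rz": 0}])

```text
clock: 31.12
position: [0.5173, -0.1197, 0.2485]
ee_rot: [-1.574, 0.048, -0.036]
force: [1.1, 0.8, -1.8]
width: 0.582
```

```bash
python3 - <<'E'
from h import *
plan(trk(RACK,(0,.041,.22)),-.08,5)
E
```

```text
pos [ 0.5173 -0.1197  0.2485] yaw -0.0536 clock 31.12 w 0.582 F [ 1.1  0.8 -1.8]
{"x": 0.03, "y": 0.58, "z": -1.81, "rx": 0.001, "ry": 0.005, "rz": -0.001},
{"x": 0.03, "y": 0.57, "z": -1.81, "rx": 0.001, "ry": 0.005, "rz": -0.002},
{"x": 0.04, "y": 0.57, "z": -1.81, "rx": 0.001, "ry": 0.005, "rz": -0.001},
{"x": 0.05, "y": 0.57, "z": -1.81, "rx": 0.001, "ry": 0.006, "rz": -0.002},
{"x": 0.07, "y": 0.58, "z": -1.8, "rx": 0.0, "ry": 0.005, "rz": -0.001},
```

Emit:
move_arm(series=[{"x": 0.1,"y": 0.5,"z": -2.8,"rx": 0.001,"ry": 0.005,"rz": -0.001},{"x": 0.1,"y": 0.6,"z": -2.2,"rx": 0.001,"ry": 0.005,"rz": -0.001},{"x": 0.1,"y": 0.6,"z": -1.5,"rx": 0.001,"ry": 0.005,"rz": -0.001},{"x": 0.1,"y": 0.6,"z": -0.9,"rx": 0.001,"ry": 0.005,"rz": -0.001},{"x": 0.1,"y": 0.3,"z": -0.4,"rx": 0,"ry": 0,"rz": 0},{"x": 0,"y": 0,"z": 0,"rx": 0,"ry": 0,"rz": 0},{"x": 0,"y": 0,"z": 0,"rx": 0,"ry": 0,"rz": 0}])

```text
clock: 32.0
position: [0.5083, -0.2105, 0.2194]
ee_rot: [-1.57, 0.079, -0.065]
force: [0.7, 0.8, -2.2]
width: 0.582
```

```bash
python3 - <<'E'
from h import *
plan(trk(RACK,(0,.041,.14)),-.082,3)
E
```

```text
pos [ 0.5083 -0.2105  0.2194] yaw -0.0912 clock 32.0 w 0.582 F [ 0.7  0.8 -2.2]
{"x": 0.2, "y": 2.65, "z": 0.03, "rx": 0.0, "ry": -0.003, "rz": -0.003},
{"x": 0.19, "y": 2.64, "z": 0.03, "rx": 0.001, "ry": -0.003, "rz": -0.003},
{"x": 0.18, "y": 2.65, "z": 0.03, "rx": 0.0, "ry": -0.003, "rz": -0.003},
```

Emit:
move_arm(series=[{"x": 0.2,"y": 1.8,"z": 0,"rx": 0,"ry": -0.003,"rz": -0.003},{"x": 0.2,"y": 2.5,"z": 0,"rx": 0,"ry": -0.003,"rz": -0.003},{"x": 0.1,"y": 2.2,"z": 0,"rx": 0,"ry": -0.003,"rz": -0.003},{"x": 0,"y": 0.9,"z": 0,"rx": 0,"ry": 0,"rz": 0},{"x": 0,"y": 0,"z": 0,"rx": 0,"ry": 0,"rz": 0},{"x": 0,"y": 0,"z": 0,"rx": 0,"ry": 0,"rz": 0}])

```text
clock: 32.75
position: [0.5165, -0.2073, 0.1458]
ee_rot: [-1.57, 0.055, -0.062]
force: [-0.2, 0.1, -2.5]
width: 0.58
```

```bash
python3 - <<'E'
from h import *
plan(trk(RACK,(0,.041,.097)),-.082,3)
E
```

```text
pos [ 0.5165 -0.2073  0.1458] yaw -0.0746 clock 32.75 w 0.58 F [-0.2  0.1 -2.5]
{"x": -0.1, "y": 1.63, "z": -0.1, "rx": 0.0, "ry": 0.002, "rz": 0.002},
{"x": -0.09, "y": 1.63, "z": -0.1, "rx": 0.0, "ry": 0.003, "rz": 0.001},
{"x": -0.09, "y": 1.62, "z": -0.11, "rx": 0.0, "ry": 0.002, "rz": 0.002},
```

Emit:
move_arm(series=[{"x": -0.15,"y": 1.3,"z": -0.2,"rx": 0,"ry": 0.003,"rz": 0.002},{"x": -0.1,"y": 1.5,"z": -0.1,"rx": 0,"ry": 0.003,"rz": 0.002},{"x": 0,"y": 1.2,"z": 0,"rx": 0,"ry": 0,"rz": 0},{"x": 0,"y": 0.6,"z": 0,"rx": 0,"ry": 0,"rz": 0},{"x": 0,"y": 0,"z": 0,"rx": 0,"ry": 0,"rz": 0},{"x": 0,"y": 0,"z": 0,"rx": 0,"ry": 0,"rz": 0}])

```text
clock: 33.5
position: [0.5141, -0.2106, 0.0973]
ee_rot: [-1.57, 0.063, -0.065]
force: [-1.9, -0.4, -2.1]
width: 0.579
```

```bash
python3 - <<'E'
from h import *
plan(trk(RACK,(0,.041,.0887)),-.082,1)
E
```

```text
pos [ 0.5141 -0.2106  0.0973] yaw -0.0813 clock 33.5 w 0.579 F [-1.9 -0.4 -2.1]
{"x": -0.06, "y": 0.86, "z": 0.04, "rx": 0.0, "ry": 0.001, "rz": 0.002},
```

Emit:
move_arm(series=[{"x": -0.05,"y": 0.35,"z": 0,"rx": 0,"ry": 0,"rz": 0},{"x": 0,"y": 0.25,"z": 0,"rx": 0,"ry": 0,"rz": 0},{"x": 0,"y": 0.15,"z": 0,"rx": 0,"ry": 0,"rz": 0},{"x": 0,"y": 0,"z": 0,"rx": 0,"ry": 0,"rz": 0}])

```text
clock: 34.0
position: [0.5141, -0.2106, 0.09]
ee_rot: [-1.57, 0.061, -0.066]
force: [0.5, -0.7, -2.2]
width: 0.584
```

Emit:
move_arm(series=[{"x": 0,"y": 0.1,"z": 0,"rx": 0,"ry": 0,"rz": 0},{"x": 0,"y": 0.1,"z": 0,"rx": 0,"ry": 0,"rz": 0}])

```text
clock: 34.25
position: [0.5142, -0.2108, 0.0884]
ee_rot: [-1.57, 0.061, -0.067]
force: [-4.3, 1.0, 12.2]
width: 0.58
```

Emit:
move_arm(series=[{"x": 0,"y": -0.05,"z": 0,"rx": 0,"ry": 0,"rz": 0},{"x": 0,"y": 0,"z": 0,"rx": 0,"ry": 0,"rz": 0},{"x": 0,"y": 0,"z": 0,"rx": 0,"ry": 0,"rz": 0},{"x": 0,"y": 0,"z": 0,"rx": 0,"ry": 0,"rz": 0},{"x": 0,"y": 0,"z": 0,"rx": 0,"ry": 0,"rz": 0},{"x": 0,"y": 0,"z": 0,"rx": 0,"ry": 0,"rz": 0}], jaw=9.18)

```text
clock: 35.0
position: [0.5149, -0.2111, 0.0894]
ee_rot: [-1.571, 0.06, -0.068]
force: [0.8, -0.4, 0.6]
width: 1.001
```

Emit:
move_arm(series=[{"x": 0,"y": -1,"z": 0,"rx": 0,"ry": 0,"rz": 0},{"x": 0,"y": -2,"z": 0,"rx": 0,"ry": 0,"rz": 0},{"x": 0,"y": -3,"z": 0,"rx": 0,"ry": 0,"rz": 0},{"x": 0,"y": -3,"z": 0,"rx": 0,"ry": 0,"rz": 0},{"x": 0,"y": -3,"z": 0,"rx": 0,"ry": 0,"rz": 0},{"x": 0,"y": -2.5,"z": 0,"rx": 0,"ry": 0,"rz": 0},{"x": 0,"y": -1.5,"z": 0,"rx": 0,"ry": 0,"rz": 0}])

```text
clock: 35.88
position: [0.513, -0.2113, 0.2571]
ee_rot: [-1.571, 0.062, -0.068]
force: [0.6, -0.1, -0.1]
width: 0.997
```

```bash
python3 - <<'E'
from h import *
plan((.560,.1255,.23),.145,8)
E
```

```text
pos [ 0.513  -0.2113  0.2571] yaw -0.0827 clock 35.88 w 0.997 F [ 0.6 -0.1 -0.1]
{"x": 0.24, "y": 0.34, "z": 4.24, "rx": 0.0, "ry": -0.028, "rz": 0.001},
{"x": 0.35, "y": 0.34, "z": 4.24, "rx": 0.0, "ry": -0.029, "rz": 0.0},
{"x": 0.48, "y": 0.34, "z": 4.22, "rx": 0.0, "ry": -0.028, "rz": 0.001},
{"x": 0.6, "y": 0.33, "z": 4.21, "rx": 0.0, "ry": -0.029, "rz": 0.0},
{"x": 0.72, "y": 0.34, "z": 4.19, "rx": 0.0, "ry": -0.028, "rz": 0.001},
{"x": 0.83, "y": 0.33, "z": 4.17, "rx": 0.0, "ry": -0.029, "rz": 0.0},
{"x": 0.95, "y": 0.33, "z": 4.14, "rx": 0.001, "ry": -0.028, "rz": 0.001},
{"x": 1.07, "y": 0.34, "z": 4.12, "rx": 0.0, "ry": -0.029, "rz": 0.0},
```

Emit:
move_arm(series=[{"x": 0.2,"y": 0,"z": 2.5,"rx": 0,"ry": -0.026,"rz": 0},{"x": 0.3,"y": 0,"z": 4,"rx": 0,"ry": -0.028,"rz": 0},{"x": 0.5,"y": 0,"z": 4.4,"rx": 0,"ry": -0.028,"rz": 0},{"x": 0.6,"y": 0,"z": 4.4,"rx": 0,"ry": -0.028,"rz": 0},{"x": 0.7,"y": 0.2,"z": 4.4,"rx": 0,"ry": -0.028,"rz": 0},{"x": 0.8,"y": 0.2,"z": 4.4,"rx": 0,"ry": -0.028,"rz": 0}])

```text
clock: 36.62
position: [0.5463, 0.0313, 0.2554]
ee_rot: [-1.574, -0.068, 0.057]
force: [0.9, -0.2, 0.6]
width: 0.998
```

```bash
python3 - <<'E'
from h import *
plan((.560,.1255,.23),.145,4)
E
```

```text
pos [0.5463 0.0313 0.2554] yaw 0.079 clock 36.62 w 0.998 F [ 0.9 -0.2  0.6]
{"x": 0.52, "y": 0.63, "z": 2.32, "rx": 0.001, "ry": -0.017, "rz": 0.002},
{"x": 0.56, "y": 0.63, "z": 2.32, "rx": 0.001, "ry": -0.016, "rz": 0.002},
{"x": 0.6, "y": 0.63, "z": 2.3, "rx": 0.001, "ry": -0.017, "rz": 0.001},
{"x": 0.65, "y": 0.63, "z": 2.29, "rx": 0.001, "ry": -0.016, "rz": 0.002},
```

Emit:
move_arm(series=[{"x": 0.4,"y": 0.5,"z": 3.2,"rx": 0.001,"ry": -0.017,"rz": 0.001},{"x": 0.5,"y": 0.6,"z": 2.5,"rx": 0.001,"ry": -0.017,"rz": 0.001},{"x": 0.5,"y": 0.6,"z": 1.7,"rx": 0.001,"ry": -0.016,"rz": 0.001},{"x": 0.4,"y": 0.6,"z": 1,"rx": 0.001,"ry": -0.01,"rz": 0.001},{"x": 0.1,"y": 0.3,"z": 0.3,"rx": 0,"ry": 0,"rz": 0},{"x": 0,"y": 0,"z": 0,"rx": 0,"ry": 0,"rz": 0},{"x": 0,"y": 0,"z": 0,"rx": 0,"ry": 0,"rz": 0}])

```text
clock: 37.5
position: [0.5569, 0.1234, 0.2274]
ee_rot: [-1.569, -0.113, 0.111]
force: [1.2, -1.0, -0.4]
width: 0.999
```

```bash
python3 - <<'E'
from h import *
plan((.560,.1255,.15),.145,4)
s,im=snap("wrist","w6")
T=wT(s);im=im.copy()
for X in((.56,.1255,.116),):
    q=wproj(T,X);print(q.round(1));cv2.drawMarker(im,tuple(int(round(v)) for v in q),(0,0,255),0,10)
cv2.imwrite("pics/w6m.png",im)
E
```

```text
pos [0.5569 0.1234 0.2274] yaw 0.1425 clock 37.5 w 0.999 F [ 1.2 -1.  -0.4]
{"x": 0.08, "y": 1.93, "z": 0.04, "rx": 0.0, "ry": -0.001, "rz": 0.0},
{"x": 0.08, "y": 1.94, "z": 0.04, "rx": 0.001, "ry": -0.001, "rz": 0.0},
{"x": 0.08, "y": 1.93, "z": 0.05, "rx": 0.0, "ry": -0.0, "rz": 0.0},
{"x": 0.09, "y": 1.94, "z": 0.04, "rx": 0.001, "ry": -0.001, "rz": 0.001},
[256.2 188.7]
```

View pics/w6m.png

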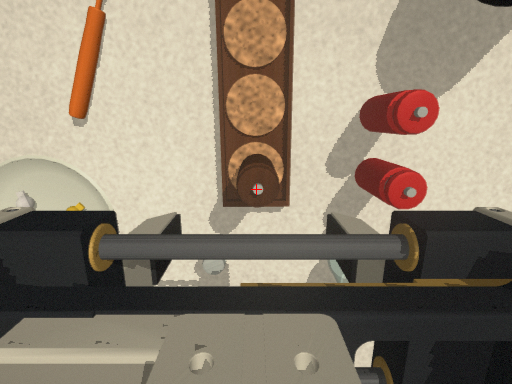

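Emit:
move_arm(series=[{"x": 0.1,"y": 1.8,"z": 0.1,"rx": 0,"ry": 0,"rz": 0},{"x": 0.1,"y": 2.5,"z": 0.1,"rx": 0,"ry": 0,"rz": 0},{"x": 0,"y": 2.5,"z": 0,"rx": 0,"ry": 0,"rz": 0},{"x": 0,"y": 1.2,"z": 0,"rx": 0,"ry": 0,"rz": 0},{"x": 0,"y": 0,"z": 0,"rx": 0,"ry": 0,"rz": 0},{"x": 0,"y": 0,"z": 0,"rx": 0,"ry": 0,"rz": 0}])

```text
clock: 38.3
position: [0.5609, 0.123, 0.1486]
ee_rot: [-1.569, -0.113, 0.103]
force: [-0.0, -0.2, 1.1]
width: 0.998
```

```bash
python3 - <<'E'
from h import *
plan((.5605,.1255,.076),.145,3)
E
```

```text
pos [0.5609 0.123  0.1486] yaw 0.138 clock 38.3 w 0.998 F [-0.  -0.2  1.1]
{"x": -0.02, "y": 2.42, "z": 0.09, "rx": 0.0, "ry": -0.002, "rz": 0.002},
{"x": -0.01, "y": 2.42, "z": 0.08, "rx": 0.0, "ry": -0.002, "rz": 0.002},
{"x": -0.01, "y": 2.42, "z": 0.09, "rx": 0.001, "ry": -0.003, "rz": 0.002},
```

Emit:
move_arm(series=[{"x": -0.1,"y": 1.8,"z": 0.2,"rx": 0,"ry": -0.003,"rz": 0.003},{"x": 0,"y": 2.2,"z": 0.1,"rx": 0,"ry": -0.003,"rz": 0.003},{"x": 0,"y": 1.8,"z": 0,"rx": 0,"ry": 0,"rz": 0},{"x": 0,"y": 1,"z": 0,"rx": 0,"ry": 0,"rz": 0},{"x": 0,"y": 0.2,"z": 0,"rx": 0,"ry": 0,"rz": 0},{"x": 0,"y": 0,"z": 0,"rx": 0,"ry": 0,"rz": 0}])

```text
clock: 39.05
position: [0.5607, 0.1272, 0.0761]
ee_rot: [-1.567, -0.117, 0.112]
force: [-1.0, -0.4, 0.2]
width: 1.002
```

```bash
python3 - <<'E'
from h import *
plan((.5605,.1255,.076),.145,1)
E
```

```text
pos [0.5607 0.1272 0.0761] yaw 0.1455 clock 39.05 w 1.002 F [-1.  -0.4  0.2]
{"x": -0.05, "y": 0.01, "z": -0.16, "rx": -0.0, "ry": 0.001, "rz": 0.003},
```

Emit:
move_arm(series=[{"x": 0,"y": 0,"z": -0.15,"rx": 0,"ry": 0,"rz": 0.003},{"x": 0,"y": 0,"z": 0,"rx": 0,"ry": 0,"rz": 0},{"x": 0,"y": 0,"z": 0,"rx": 0,"ry": 0,"rz": 0},{"x": 0,"y": 0,"z": 0,"rx": 0,"ry": 0,"rz": 0},{"x": 0,"y": 0,"z": 0,"rx": 0,"ry": 0,"rz": 0},{"x": 0,"y": 0,"z": 0,"rx": 0,"ry": 0,"rz": 0},{"x": 0,"y": 0,"z": 0,"rx": 0,"ry": 0,"rz": 0},{"x": 0,"y": 0,"z": 0,"rx": 0,"ry": 0,"rz": 0}], jaw=3, newtons=20)

```text
clock: 40.05
position: [0.5618, 0.1258, 0.0777]
ee_rot: [-1.567, -0.116, 0.112]
force: [-0.0, 0.1, 0.1]
width: 0.498
```

Emit:
move_arm(series=[{"x": 0,"y": -1,"z": 0,"rx": 0,"ry": 0,"rz": 0},{"x": 0,"y": -2,"z": 0,"rx": 0,"ry": 0,"rz": 0},{"x": 0,"y": -2.5,"z": 0,"rx": 0,"ry": 0,"rz": 0},{"x": 0,"y": -2.5,"z": 0,"rx": 0,"ry": 0,"rz": 0},{"x": 0,"y": -2.5,"z": 0,"rx": 0,"ry": 0,"rz": 0},{"x": 0,"y": -2.5,"z": 0,"rx": 0,"ry": 0,"rz": 0},{"x": 0,"y": -2,"z": 0,"rx": 0,"ry": 0,"rz": 0},{"x": 0,"y": -1,"z": 0,"rx": 0,"ry": 0,"rz": 0}])

```text
clock: 41.05
position: [0.5601, 0.1249, 0.2454]
ee_rot: [-1.567, -0.114, 0.113]
force: [0.4, -0.3, -2.0]
width: 0.496
```

```bash
python3 - <<'E'
from h import *
plan(trk(RACK,(0,.123,.22)),-.08,8)
E
```

```text
pos [0.5601 0.1249 0.2454] yaw 0.1445 clock 41.05 w 0.496 F [ 0.4 -0.3 -2. ]
{"x": -0.95, "y": 0.32, "z": -3.06, "rx": -0.0, "ry": 0.028, "rz": 0.0},
{"x": -0.86, "y": 0.31, "z": -3.09, "rx": -0.0, "ry": 0.028, "rz": 0.0},
{"x": -0.78, "y": 0.32, "z": -3.11, "rx": -0.0, "ry": 0.028, "rz": 0.0},
{"x": -0.69, "y": 0.31, "z": -3.13, "rx": -0.0, "ry": 0.028, "rz": 0.0},
{"x": -0.6, "y": 0.32, "z": -3.15, "rx": -0.0, "ry": 0.028, "rz": 0.0},
{"x": -0.51, "y": 0.31, "z": -3.16, "rx": -0.0, "ry": 0.028, "rz": 0.0},
{"x": -0.42, "y": 0.32, "z": -3.18, "rx": -0.0, "ry": 0.028, "rz": 0.0},
{"x": -0.34, "y": 0.31, "z": -3.18, "rx": -0.001, "ry": 0.029, "rz": 0.0},
```

Emit:
move_arm(series=[{"x": -0.6,"y": 0,"z": -2,"rx": 0,"ry": 0.028,"rz": 0},{"x": -0.8,"y": 0.1,"z": -3,"rx": 0,"ry": 0.028,"rz": 0},{"x": -0.7,"y": 0.2,"z": -3.3,"rx": 0,"ry": 0.028,"rz": 0},{"x": -0.6,"y": 0.2,"z": -3.3,"rx": 0,"ry": 0.028,"rz": 0},{"x": -0.5,"y": 0.2,"z": -3.3,"rx": 0,"ry": 0.028,"rz": 0},{"x": -0.4,"y": 0.2,"z": -3.3,"rx": 0,"ry": 0.028,"rz": 0}])

```text
clock: 41.8
position: [0.5298, -0.0736, 0.2331]
ee_rot: [-1.572, 0.034, -0.026]
force: [0.2, -1.0, -1.2]
width: 0.496
```

```bash
python3 - <<'E'
from h import *
plan(trk(RACK,(0,.123,.21)),-.08,5)
E
```

```text
pos [ 0.5298 -0.0736  0.2331] yaw -0.0385 clock 41.8 w 0.496 F [ 0.2 -1.  -1.2]
{"x": -0.15, "y": 0.47, "z": -1.1, "rx": 0.0, "ry": 0.008, "rz": -0.001},
{"x": -0.14, "y": 0.46, "z": -1.1, "rx": 0.001, "ry": 0.008, "rz": -0.001},
{"x": -0.13, "y": 0.46, "z": -1.1, "rx": 0.0, "ry": 0.009, "rz": -0.001},
{"x": -0.12, "y": 0.47, "z": -1.11, "rx": 0.001, "ry": 0.008, "rz": -0.001},
{"x": -0.11, "y": 0.46, "z": -1.11, "rx": 0.0, "ry": 0.009, "rz": -0.001},
```

Emit:
move_arm(series=[{"x": -0.1,"y": 0.4,"z": -2,"rx": 0,"ry": 0.008,"rz": -0.001},{"x": 0,"y": 0.5,"z": -1.3,"rx": 0,"ry": 0.008,"rz": -0.001},{"x": 0,"y": 0.5,"z": -0.8,"rx": 0,"ry": 0.008,"rz": -0.001},{"x": 0,"y": 0.5,"z": -0.4,"rx": 0,"ry": 0.008,"rz": -0.001},{"x": 0,"y": 0.3,"z": 0,"rx": 0,"ry": 0,"rz": 0},{"x": 0,"y": 0,"z": 0,"rx": 0,"ry": 0,"rz": 0},{"x": 0,"y": 0,"z": 0,"rx": 0,"ry": 0,"rz": 0}])

```text
clock: 42.68
position: [0.5216, -0.1267, 0.2079]
ee_rot: [-1.573, 0.069, -0.061]
force: [-0.8, 0.2, -1.6]
width: 0.499
```

```bash
python3 - <<'E'
from h import *
plan(trk(RACK,(0,.123,.12)),-.082,4)
E
```

```text
pos [ 0.5216 -0.1267  0.2079] yaw -0.0828 clock 42.67 w 0.499 F [-0.8  0.2 -1.6]
{"x": -0.02, "y": 2.2, "z": -0.04, "rx": 0.001, "ry": -0.0, "rz": -0.001},
{"x": -0.02, "y": 2.2, "z": -0.04, "rx": 0.001, "ry": -0.0, "rz": -0.002},
{"x": -0.02, "y": 2.2, "z": -0.04, "rx": 0.001, "ry": -0.0, "rz": -0.001},
{"x": -0.02, "y": 2.19, "z": -0.05, "rx": 0.0, "ry": -0.001, "rz": -0.002},
```

Emit:
move_arm(series=[{"x": 0,"y": 1.8,"z": -0.1,"rx": 0.001,"ry": 0,"rz": -0.001},{"x": 0,"y": 2.5,"z": -0.1,"rx": 0.001,"ry": 0,"rz": -0.001},{"x": 0,"y": 2.5,"z": 0,"rx": 0.001,"ry": 0,"rz": -0.001},{"x": 0,"y": 1.4,"z": 0,"rx": 0,"ry": 0,"rz": 0},{"x": 0,"y": 0.3,"z": 0,"rx": 0,"ry": 0,"rz": 0},{"x": 0,"y": 0,"z": 0,"rx": 0,"ry": 0,"rz": 0}])

```text
clock: 43.42
position: [0.5241, -0.1265, 0.1227]
ee_rot: [-1.569, 0.059, -0.063]
force: [-0.2, 0.3, -1.2]
width: 0.5
```

```bash
python3 - <<'E'
from h import *
plan(trk(RACK,(0,.123,.082)),-.082,3)
E
```

```text
pos [ 0.5241 -0.1265  0.1227] yaw -0.0779 clock 43.42 w 0.5 F [-0.2  0.3 -1.2]
{"x": -0.13, "y": 1.36, "z": -0.07, "rx": -0.0, "ry": 0.001, "rz": 0.001},
{"x": -0.12, "y": 1.35, "z": -0.08, "rx": -0.0, "ry": 0.002, "rz": 0.001},
{"x": -0.12, "y": 1.36, "z": -0.07, "rx": -0.001, "ry": 0.001, "rz": 0.0},
```

Emit:
move_arm(series=[{"x": -0.2,"y": 1,"z": -0.15,"rx": 0,"ry": 0.002,"rz": 0.001},{"x": -0.15,"y": 1.3,"z": -0.1,"rx": 0,"ry": 0.002,"rz": 0.001},{"x": 0,"y": 1,"z": 0,"rx": 0,"ry": 0,"rz": 0},{"x": 0,"y": 0.4,"z": 0,"rx": 0,"ry": 0,"rz": 0},{"x": 0,"y": 0,"z": 0,"rx": 0,"ry": 0,"rz": 0},{"x": 0,"y": 0,"z": 0,"rx": 0,"ry": 0,"rz": 0}])

```text
clock: 44.18
position: [0.5211, -0.1291, 0.0842]
ee_rot: [-1.569, 0.063, -0.066]
force: [0.5, 0.2, -1.1]
width: 0.501
```

```bash
python3 - <<'E'
from h import *
plan(trk(RACK,(0,.123,.0737)),-.082,1)
E
```

```text
pos [ 0.5211 -0.1291  0.0842] yaw -0.0822 clock 44.17 w 0.501 F [ 0.5  0.2 -1.1]
{"x": -0.09, "y": 1.05, "z": 0.06, "rx": -0.001, "ry": -0.0, "rz": 0.002},
```

Emit:
move_arm(series=[{"x": -0.1,"y": 0.4,"z": 0,"rx": 0,"ry": 0,"rz": 0},{"x": 0,"y": 0.35,"z": 0,"rx": 0,"ry": 0,"rz": 0},{"x": 0,"y": 0.2,"z": 0,"rx": 0,"ry": 0,"rz": 0},{"x": 0,"y": 0,"z": 0,"rx": 0,"ry": 0,"rz": 0}])

```text
clock: 44.68
position: [0.5205, -0.129, 0.0745]
ee_rot: [-1.569, 0.062, -0.067]
force: [-0.5, -0.4, -1.3]
width: 0.496
```

Emit:
move_arm(series=[{"x": 0,"y": 0.1,"z": 0,"rx": 0,"ry": 0,"rz": 0},{"x": 0,"y": 0.05,"z": 0,"rx": 0,"ry": 0,"rz": 0}])

```text
clock: 44.92
position: [0.5206, -0.1291, 0.0736]
ee_rot: [-1.569, 0.062, -0.067]
force: [-3.3, 0.6, 11.9]
width: 0.494
```

Emit:
move_arm(series=[{"x": 0,"y": -0.05,"z": 0,"rx": 0,"ry": 0,"rz": 0},{"x": 0,"y": 0,"z": 0,"rx": 0,"ry": 0,"rz": 0},{"x": 0,"y": 0,"z": 0,"rx": 0,"ry": 0,"rz": 0},{"x": 0,"y": 0,"z": 0,"rx": 0,"ry": 0,"rz": 0},{"x": 0,"y": 0,"z": 0,"rx": 0,"ry": 0,"rz": 0},{"x": 0,"y": 0,"z": 0,"rx": 0,"ry": 0,"rz": 0}], jaw=9.18)

```text
clock: 45.68
position: [0.5211, -0.1292, 0.0744]
ee_rot: [-1.569, 0.061, -0.068]
force: [-0.3, 0.0, 1.2]
width: 0.996
```

Emit:
move_arm(series=[{"x": 0,"y": -1,"z": 0,"rx": 0,"ry": 0,"rz": 0},{"x": 0,"y": -2,"z": 0,"rx": 0,"ry": 0,"rz": 0},{"x": 0,"y": -3,"z": 0,"rx": 0,"ry": 0,"rz": 0},{"x": 0,"y": -3,"z": 0,"rx": 0,"ry": 0,"rz": 0},{"x": 0,"y": -3,"z": 0,"rx": 0,"ry": 0,"rz": 0},{"x": 0,"y": -3,"z": 0,"rx": 0,"ry": 0,"rz": 0},{"x": 0,"y": -2,"z": 0,"rx": 0,"ry": 0,"rz": 0}])

```text
clock: 46.55
position: [0.519, -0.1298, 0.2523]
ee_rot: [-1.569, 0.063, -0.068]
force: [-0.2, 0.8, -0.1]
width: 0.999
```

Emit:
move_arm(series=[{"x": -0.5,"y": 0,"z": 3,"rx": 0,"ry": 0,"rz": 0},{"x": -0.5,"y": 0,"z": 4.5,"rx": 0,"ry": 0,"rz": 0},{"x": -0.5,"y": 0,"z": 4.5,"rx": 0,"ry": 0,"rz": 0},{"x": -0.5,"y": 0,"z": 4.5,"rx": 0,"ry": 0,"rz": 0},{"x": 0,"y": 0,"z": 4.5,"rx": 0,"ry": 0,"rz": 0},{"x": 0,"y": 0,"z": 3,"rx": 0,"ry": 0,"rz": 0},{"x": 0,"y": 0,"z": 1,"rx": 0,"ry": 0,"rz": 0},{"x": 0,"y": 0,"z": 0,"rx": 0,"ry": 0,"rz": 0},{"x": 0,"y": 0,"z": 0,"rx": 0,"ry": 0,"rz": 0},{"x": 0,"y": 0,"z": 0,"rx": 0,"ry": 0,"rz": 0},{"x": 0,"y": 0,"z": 0,"rx": 0,"ry": 0,"rz": 0}])

```text
clock: 47.92
position: [0.5214, 0.1206, 0.2605]
ee_rot: [-1.569, 0.064, -0.085]
force: [-0.9, -0.3, 0.1]
width: 1.001
```

```bash
python3 - <<'E'
from h import *
s,a=snap("top","f_top");s,b=snap("scene","f_scene")
a=cv2.resize(a[180:260,255:405],None,fx=5,fy=5,interpolation=cv2.INTER_CUBIC)
b=cv2.resize(b[75:195,170:300],None,fx=4.8,fy=4.8,interpolation=cv2.INTER_CUBIC)
cv2.imwrite("pics/f1.png",a);cv2.imwrite("pics/f2.png",b);print(s["clock"],s["position"],s["force"],s["dq"].round(3))
E
```

```text
47.975 [0.521413   0.12056255 0.26042953] [ 0.39057241 -0.39971069  0.30154574] [-0.005  0.002 -0.004 -0.003 -0.001 -0.001 -0.001]
```

View pics/f1.png

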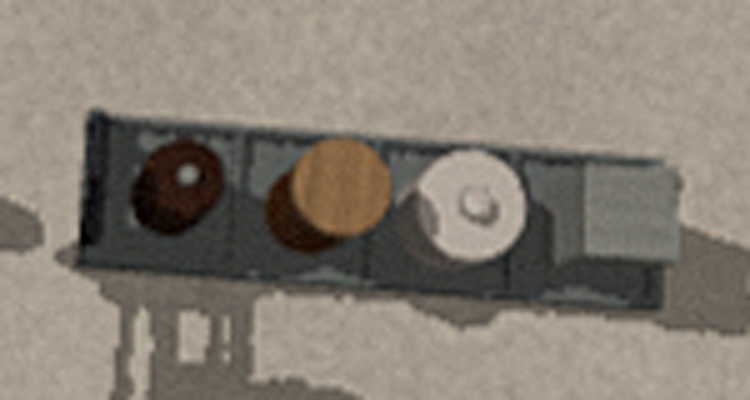

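View pics/f2.png

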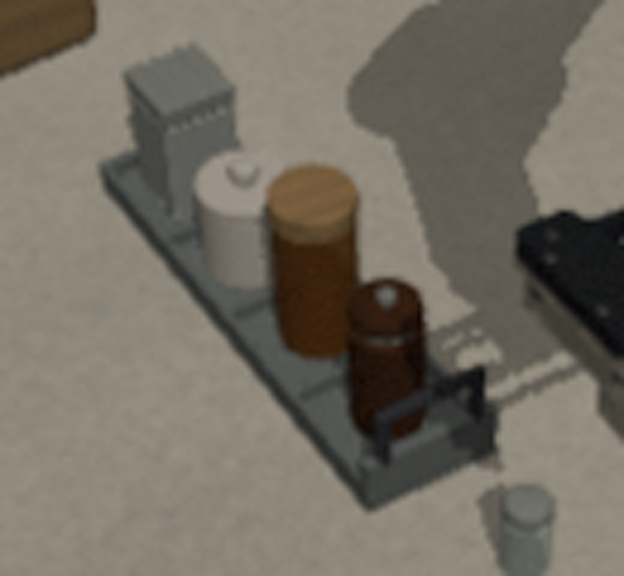

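```bash
python3 - <<'E'
from h import *
f=lambda u,v:(255+(u-2)/5,180+(v-2)/5);g=lambda u,v:(170+(u-2)/4.8,75+(v-2)/4.8)
for n,z,a,b,y in(("tin",.102,f(631,212),g(181,84),-.123),("pot",.076,f(470,206),g(243,188),-.041),("jar",.124,f(342,188),g(312,202),.041),("mill",.112,f(188,174),g(387,295),.123)):
    print(n,ray('top',a,z)[:2].round(3),ray('scene',b,z)[:2].round(3),trk(RACK,(0,y,0))[:2].round(3))
print(arm.sign_off())
E
```

```text
tin [ 0.499 -0.376] [ 0.502 -0.368] [ 0.5   -0.374]
pot [ 0.506 -0.293] [ 0.511 -0.288] [ 0.507 -0.292]
jar [ 0.51  -0.211] [ 0.515 -0.205] [ 0.514 -0.21 ]
mill [ 0.52 -0.13] [ 0.519 -0.128] [ 0.52  -0.128]
the job is handed in; nothing more can be done
None
```

I moved all four containers into the grey rack in reverse order and handed the job in at about 48 s of the 134 s limit. Starting at the bay farthest from the rack's handle, they stand tin, pot, jar, mill, with the mill next to the handle.

- **Setting down:** each container was lowered slowly until the wrist force showed contact (12–16 N). The gripper then opened fully and rose clear.
- **Final pictures:** the top and scene views show each container upright in a bay of its own, with the gripper open and well away from the rack.
- **Position checks:** in the top view the measured tops are within about 4 mm of the bay centres. In the scene view they read up to about 6 mm off. The two cameras disagree by up to 8 mm (on the tin); I put this down to pixel picking, since even these readings lie inside the right bays.
- **Jar grip:** the jaw read about 53.4 mm on the jar, slightly over its 52 mm body, so the pads may have touched the lid edge. The jar looks upright in the final pictures.

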